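# Close a sample canister in the ratchet arbor press

## Task

One sample canister in the blue rack, the one with the orange lid, is not closed: its lid still stands proud. Stand it on the bed of the arbor press, slide it back into the V stop under the ram, then swing the ratchet lever down and up until the ram has pressed the lid fully home; stop when the lever goes firm, do not force it, and leave the canister there with the ram down on its lid. Leave the other things as they are.

Things in the scene. Friction and masses are not known exactly. Their poses are not given: they have to be found in the camera images.
- canister: The canister to close: upright steel cylinder with a paper band, 60 mm in diameter, body 75 mm high, 0.35 to 0.6 kg, with an orange lid. Starts upright in one of the rack's three pockets. Origin at the centre of its underside, z along its axis. Grip it by the steel body, not by the lid.
- lid_top (a point): Centre of the top of the orange lid: 93 mm above the canister's origin when fully proud, 83 mm when home. The lid's rim is a disc 60 mm in diameter and 8 mm thick; its narrower plug (52 mm) shows in the gap below the rim while the lid is proud.
- lid (a joint): How far the orange lid is pushed down into the canister, m: 0 fully proud (10 mm gap under its rim), 0.010 fully home (no gap). Starts between 0 and 0.003. A tight friction fit: it takes about 50 N to push in and stays where it is left.
- rack: Fixed blue open rack, 250 x 80 mm, outer walls 40 mm high, floor 4 mm thick, two cross walls 35 mm high: three pockets in a row along its x axis, centres at x = -0.082, 0, 0.082. Origin under its centre. About 39 mm of a canister's steel body stands out above the walls; grip across the row (along the rack's y).
- closed_a: A closed canister (white lid, 60 mm in diameter, 83 mm high) in another pocket of the rack. Leave it there. Origin at the centre of its underside.
- closed_b: The other closed canister (white lid, same size), likewise in the rack. Leave it there.
- press: Fixed green arbor press. Origin on the bench under the ram's axis; x points from its open front to its column, z up. Bed: 120 mm wide (y), 25 mm high, from x = -0.185 to 0.125. Column from x = 0.065 back. Head over the bed: 186 to 271 mm above the bench, from x = -0.028 back, y within 0.036. The ram bar sticks out above it to z = 0.355.
- nest (a point): Point on top of the bed (25 mm above the bench) under the ram: where the canister's origin is when it rests in the V stop. Axes as the press. The V stop, two steel blocks 22 mm high, beyond x = 0.018 and within y = 0.033 either side, stops and centres a canister that is slid along +x against it. The clear front of the bed, x = -0.145 from here, is the place to set a canister down first.
- ram_foot (a point): Centre of the underside of the ram's round foot, 32 mm across; starts 172 mm above the bench, 54 mm above the proud lid of a canister on the bed. No room for a hand straight above the nest: let go of the canister on the front of the bed, take it again, firmly, low (20 to 30 mm above the bed), hand tilted 15 degrees or more, fingers forward, slide it in, and push the last 40 mm with the fingertips.
- ram (a joint): How far the ram has come down, m: 0 at the start, limit 0.080. Its foot reaches the fully proud lid of a canister on the bed at 0.054 and has it home at 0.064. It comes down 18 mm for each radian the ratchet wheel turns; friction holds it where it is, and it cannot be raised with the lever.
- lever (a joint): Angle of the ratchet lever, rad: 0 at its upper stop, pointing 55 degrees above level to the front; 1.2 at its lower stop, 14 degrees below level. Starts between 0 and 0.3; stays where it is left. A pawl on it turns the wheel only on the way down; on the way up it clicks back over the teeth.
- wheel (a joint): Angle turned by the ratchet wheel, rad, 0 at the start: 78 mm steel wheel with 18 teeth (0.35 rad each) beside the head. A full lever swing down gives about three teeth (19 mm of ram); up to one tooth at the start of a down swing can be idle. When the lid is home it still winds up elastically by about 0.1 to 0.15 rad per 10 N at the knob.
- knob (a point): Centre of the black ball knob, 32 mm in diameter, at the end of the lever (14 mm steel bar). Pinch it across the press's y from straight above. It takes 1 to 5 N there to move the lever up or down idle or with the ram running free, about 9 N while the lid goes in, and 15 N or more once the lid is home: firm.
- pivot (a point): Point on the lever's axis: at (0.028, -0.085, 0.226) in the press's frame, axes as the press. The axis runs along the press's y. At lever angle q the knob is at x = -0.150 cos(0.960 - q), y = 0, z = +0.150 sin(0.960 - q) from here.
- bottle: White plastic bottle with blue cap, 68 mm in diameter, 170 mm tall, standing on the bench. Leave it.
- scoop: Steel sampling spoon, 180 mm long, lying on the bench. Leave it.

How it is judged:
By the outcome, as a careful person would: the job done as asked, in the order asked, and still so for the second after the job is handed in, with the robot touching nothing.
It also fails if it takes over 72 s, if anything falls off the work surface, if the arm or the gripper's body presses on something with over 40 N, if the wrist force passes 120 N, or if a joint passes its speed limit or range.

## Robot

A 6-joint arm with a two-finger parallel gripper is mounted at the origin on the work surface. World frame = base frame: x ahead of the robot, y to its left, z up, the work surface at z = 0. Lengths are in m, angles in rad, forces in N, time in s.
With the tool pointing down it reaches from about 0.2 to 0.875 m from the base axis. Payload 3.4 kg.
Tool frame: the origin (TCP) lies midway between the tips of the shut fingers; the grasp point (between the pads) lies 19 mm behind it (grip_depth is the distance from the TCP to the grasp point, in m); z points along the fingers, y is the direction in which the jaws open and shut (so a half turn about z gives the same grasp; the last joint's range is limited). The gripper opens to 94 mm and grips with 3 to 60 N. Pads are 16 mm wide; open, the fingers measure 119 mm over their backs; the gripper's body (75 mm by 177 mm) begins 78 mm behind the grasp point.
Start: joints at [-1.394, 0.276, 1.505, -0, 1.361, -0.121], TCP at [0.169, -0.55, 0.205] pointing down, gripper open.
Joint ranges: [-2.89, 2.89], [-0.75, 2.08], [0.22, 2.7], [-1.18, 4.32], [0.11, 2.71], [-2.7, 2.7]. Speed limits (rad/s): [2.57, 2.57, 3.14, 3.14, 3.14, 3.14].

## Interface

Orientations are given as a unit quaternion [w, x, y, z].
In Python, from station import sense, camera, close_job, grip_depth gives the robot as it stands.
- The arm moves only by the tool play_rows, never from a script. Its argument "motion" is one flat list of numbers, 7 for each row, row after row: the shift along the tool's x, y, z in mm, then the turn, a rotation vector about the tool's x, y, z in rad, then the finger opening in mm, from 0 to 94. In form: [x, y, z, ax, ay, az, grip, x, y, z, ax, ay, az, grip, ...]. A call has 1 to 20 rows; each row shifts and turns the commanded pose from where the row before left it, along the tool's axes as they then stand; what a row does not reach is not made up. A row lasts 1/12 s, in which the tool goes at most 41.7 mm and 7.16 degrees, less where a joint would pass 70% of its speed; a pose out of reach is approached as far as the arm can. A call is refused whole if a number of a shift passes 41.7 or a number of a turn 0.125, either way. A call with a gripper value outside its range is refused whole. The fingers move at their own pace and stop on an object; "squeeze" is the grip in N (left out, the last holds). Time passes only in rows, so rows that do not move let the fingers close. It gives the time, the measured TCP pose, the force and the opening at its end, in the units of the state.
- sense(): the state, without advancing time (a new reading comes with each control period).
- camera(name): name is "side" or "top" or "wrist"; returns a dict with "pixels" (480x640x3 uint8, red, green, blue), "fx", "fy", "cx", "cy" (pixels), "T" (4x4, takes a point from camera to world coordinates). Camera axes: x right, y down, z forward; pixel columns grow to the right and rows downward; lengths in m; the calibration is good to about 2 mm. A picture is of the moment at which its call begins. There is no depth.
- close_job(): hands the job in, once; it reports no verdict.
The state is a dict: "time_s": time; "q": joint angles; "qd": joint speeds; "tau": joint torques, N m; "position": TCP position; "orientation": TCP orientation; "force": force on the tool from outside, world axes, zero at the start; "ft_torque": the same for the moment, N m; "width": finger opening in m.
Only numpy, scipy, OpenCV 4.12 (cv2) and the standard library are available. Lean on these libraries where they do the work, as an engineer would, in place of code of your own. Each camera call takes 0.05 s, during which the arm holds its last target.

## Working session

There is one attempt and no reset: what is moved stays moved. The work goes in short steps, Python scripts to look and compute and a tool call to move; the robot and the scene stay as the last step left them, time stands still between calls to the robot, and variables do not carry over. Pictures are saved under pics/ and viewed, and the job is handed in when it is done.

Besides the shell and the picture viewer there is one more tool, called after "Emit:" as name(argument=value, ...) on one line, values as JSON. play_rows: Moves the arm, as the interface text tells. Its arguments: {"type":"object","properties":{"motion":{"type":"array"},"squeeze":{"type":"number"}},"required":["motion"]}

```bash
mkdir -p pics; ls; python3 - <<'E'
from station import sense,camera,grip_depth
import cv2,numpy as np
s=sense();print(s,grip_depth)
for n in("side","top","wrist"):
    c=camera(n);cv2.imwrite(f"pics/{n}0.png",c["pixels"][:,:,::-1]);print(n,c["fx"],c["fy"],c["cx"],c["cy"],np.round(c["T"],4).tolist())
E
```

```text
pics
{'time_s': 0.0, 'q': array([-1.39402983e+00,  2.76553656e-01,  1.50611370e+00,  2.30801541e-06,
        1.36070055e+00, -1.20984118e-01]), 'qd': array([ 9.36961193e-04, -2.32133581e-05,  6.12552788e-04, -1.18360805e-03,
       -9.08660943e-04,  3.50466933e-05]), 'tau': array([-2.03634474e-03, -4.04586375e+01, -2.37226582e+01,  6.98958873e-02,
        3.46597913e-02, -1.53795345e-04]), 'position': array([ 0.16859182, -0.54913439,  0.20463607]), 'orientation': array([-8.87312604e-04,  9.88938171e-01,  1.48325678e-01, -2.36257663e-05]), 'force': array([-0.05379338,  0.46752417, -0.28780318]), 'ft_torque': array([ 0.01272348, -0.03233655,  0.0091061 ]), 'width': 0.0939935789738026} 0.0188
side 601.1119347841543 601.1119347841543 321.2920027360265 242.86579867886908 [[-0.8176, -0.3606, 0.449, 0.0135], [-0.5759, 0.5095, -0.6394, 0.7575], [0.0019, -0.7813, -0.6242, 1.009], [0.0, 0.0, 0.0, 1.0]]
top 605.3671721562737 605.3671721562737 317.9873794392188 240.4216469489566 [[0.0223, -0.9943, 0.1044, 0.4179], [-0.9998, -0.0222, 0.0015, -0.0287], [0.0009, -0.1044, -0.9945, 1.5358], [0.0, 0.0, 0.0, 1.0]]
wrist 377.50317296630845 377.50317296630845 314.5631877387873 238.8612685880454 [[0.2937, -0.9165, -0.2715, 0.2483], [-0.9559, -0.2819, -0.0825, -0.5252], [-0.0009, 0.2838, -0.9589, 0.3832], [0.0, 0.0, 0.0, 1.0]]
```

View pics/side0.png

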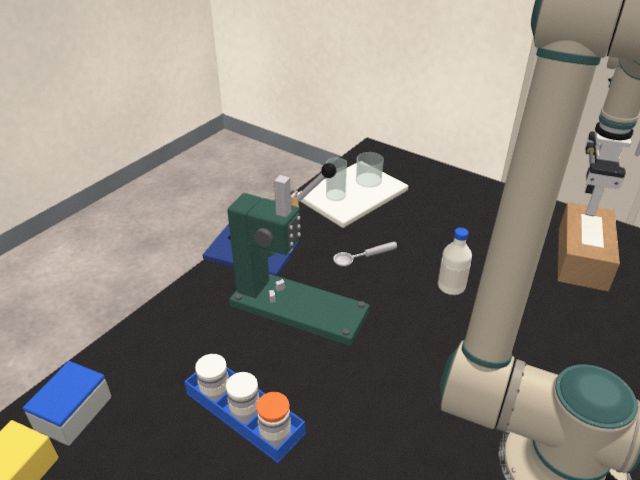

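View pics/top0.png

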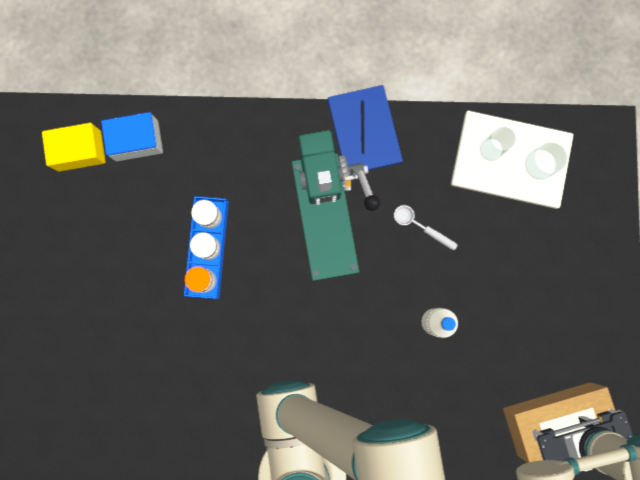

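View pics/wrist0.png

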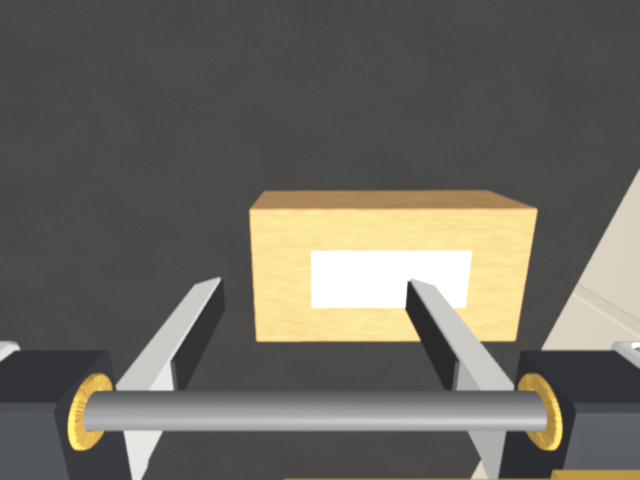

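```bash
cat > h.py <<'E'
from station import sense,camera,grip_depth
import cv2,numpy as np
from scipy.spatial.transform import Rotation as R
def ray(c,uv):
    d=np.array([(uv[0]-c["cx"])/c["fx"],(uv[1]-c["cy"])/c["fy"],1.0]);T=np.asarray(c["T"])
    return T[:3,3],T[:3,:3]@d
def onz(c,uv,z):
    o,d=ray(c,uv);return o+d*(z-o[2])/d[2]
def tri(rs):
    A=0;b=0
    for o,d in rs:
        d=d/np.linalg.norm(d);P=np.eye(3)-np.outer(d,d);A=A+P;b=b+P@o
    p=np.linalg.solve(A,b);return p,[np.linalg.norm((np.eye(3)-np.outer(d,d)/(d@d))@(p-o)) for o,d in rs]
def proj(c,p):
    T=np.asarray(c["T"]);q=T[:3,:3].T@(np.asarray(p)-T[:3,3]);return np.array([c["fx"]*q[0]/q[2]+c["cx"],c["fy"]*q[1]/q[2]+c["cy"]])
def cam(n,f=None):
    c=camera(n)
    if f: cv2.imwrite("pics/"+f,c["pixels"][:,:,::-1])
    return c
def hsv(c): return cv2.cvtColor(c["pixels"],cv2.COLOR_RGB2HSV)
def blobs(m,amin=30):
    n,l,s,ce=cv2.connectedComponentsWithStats(m.astype(np.uint8))
    return [(i,s[i].tolist(),ce[i].round(1).tolist()) for i in range(1,n) if s[i][4]>=amin],l
E
python3 - <<'E'
from h import *
import pickle
for n in("top","side"):
    c=cam(n);H=hsv(c);pickle.dump(c,open(n+".pkl","wb"))
    h,s,v=H[...,0].astype(int),H[...,1],H[...,2]
    print(n)
    o=(h>5)&(h<14)&(s>200)&(v>150); print("orange",[(b[1],b[2]) for b in blobs(o,150)[0]])
    w=(s<40)&(v>200); print("white",[(b[1],b[2]) for b in blobs(w,200)[0]])
    g=(h>65)&(h<95)&(s>80)&(v>30);
    B,l=blobs(g,500)
    for i,st,ce in B:
        k,_=cv2.findContours((l==i).astype(np.uint8),0,2);k=max(k,key=cv2.contourArea)
        print("green",st,cv2.approxPolyDP(k,3,True)[:,0].tolist())
    bl=(h>105)&(h<120)&(s>150)&(v>80)
    B,l=blobs(bl,500)
    for i,st,ce in B:
        k,_=cv2.findContours((l==i).astype(np.uint8),0,2);k=max(k,key=cv2.contourArea)
        print("blue",st,ce,cv2.approxPolyDP(k,3,True)[:,0].tolist())
    f=c["pixels"]; 
    x,y=(300,130) if n=="top" else (230,150)
    cv2.imwrite(f"pics/{n}_crop.png",cv2.resize(f[y:y+170,x-20:x+140,::-1],None,fx=4.,fy=3.5,interpolation=cv2.INTER_CUBIC) )
E
```

```text
top
orange []
white [([0, 0, 42, 18, 287], [13.5, 5.1]), ([206, 0, 349, 102, 22317], [383.8, 50.5]), ([125, 2, 33, 22, 384], [140.3, 11.7]), ([615, 14, 25, 17, 217], [626.7, 21.4]), ([0, 31, 31, 55, 755], [10.5, 53.8]), ([138, 30, 86, 66, 2122], [178.2, 75.2]), ([452, 111, 121, 97, 8320], [512.6, 159.0]), ([192, 200, 25, 25, 493], [204.0, 212.0]), ([394, 206, 17, 19, 240], [402.1, 214.8]), ([411, 218, 46, 31, 213], [437.9, 235.6]), ([190, 233, 28, 25, 500], [202.8, 244.8]), ([430, 309, 28, 28, 417], [441.6, 322.4]), ([540, 408, 56, 22, 507], [567.2, 419.8]), ([285, 439, 29, 31, 630], [299.3, 455.2]), ([392, 439, 41, 41, 1354], [412.5, 460.5]), ([579, 454, 49, 14, 201], [602.9, 460.7])]
green [292, 130, 67, 151, 5914] [[329, 130], [300, 135], [301, 158], [292, 161], [313, 280], [358, 272], [345, 194], [338, 178], [338, 158]]
green [358, 419, 72, 24, 1146] [[429, 428], [411, 420], [390, 420], [374, 425], [358, 439], [394, 441], [420, 435]]
blue [328, 86, 74, 84, 4175] [365.3, 128.0] [[382, 86], [328, 99], [340, 151], [346, 155], [348, 164], [363, 162], [371, 169], [401, 161]]
blue [101
[... 1230 characters left out ...]
 [228, 210], [232, 220], [231, 243], [235, 240], [234, 267], [238, 269], [237, 290], [230, 304], [351, 343], [367, 313], [367, 304], [359, 309], [356, 301], [286, 279], [286, 288], [275, 291], [276, 302], [268, 302], [267, 290], [274, 289], [274, 281], [282, 278], [267, 272], [266, 257], [288, 250], [286, 224], [298, 208], [292, 206], [286, 218], [274, 214], [272, 201]]
blue [23, 361, 82, 65, 2699] [63.4, 392.8] [[104, 376], [69, 361], [23, 409], [60, 425]]
blue [184, 373, 122, 90, 2121] [246.7, 422.2] [[184, 381], [190, 396], [277, 462], [305, 432], [304, 421], [290, 411], [291, 434], [275, 448], [258, 435], [256, 415], [243, 424], [229, 413], [225, 393], [213, 402], [198, 390], [195, 373]]
```

View pics/top_crop.png

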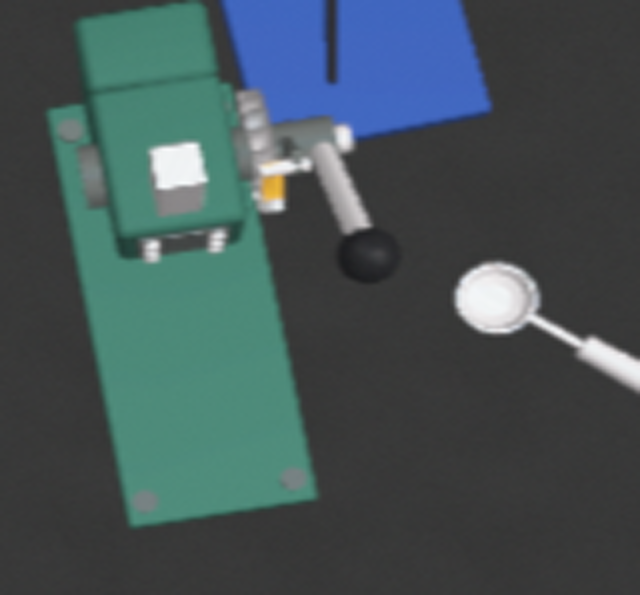

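View pics/side_crop.png

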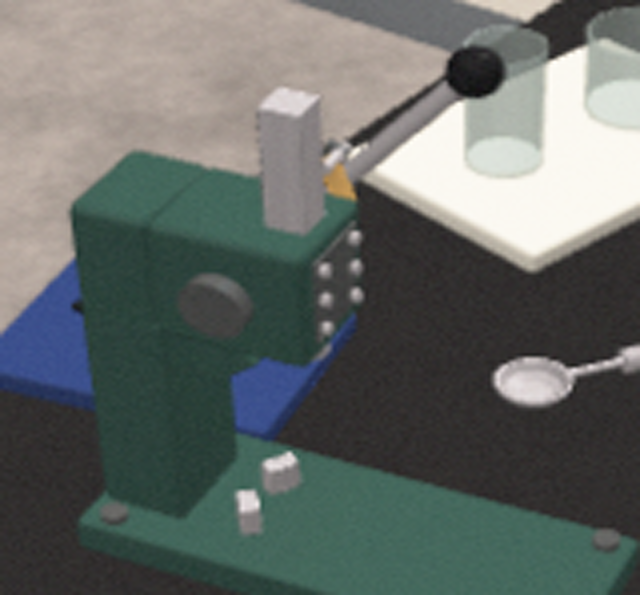

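```bash
python3 - <<'E'
from h import *
import pickle
ct=pickle.load(open("top.pkl","rb"));cs=pickle.load(open("side.pkl","rb"))
# orange + white lids
res={}
for n,c in(("top",ct),("side",cs)):
    H=hsv(c).astype(int);o=(H[...,0]<15)&(H[...,0]>4)&(H[...,1]>180)&(H[...,2]>180)
    print(n,[(b[1],b[2]) for b in blobs(o,80)[0]])
    g=cv2.cvtColor(c["pixels"],cv2.COLOR_RGB2GRAY)
    x0,x1,y0,y1=(360,385,190,215) if n=="top" else (317,342,158,185)
    m=np.zeros(g.shape,np.uint8)
    m[y0:y1,x0:x1]=(g[y0:y1,x0:x1]<(22 if n=="top" else 40)); b,l=blobs(m,30);print("knob",n,[(q[1],q[2]) for q in b])
# press edges
H=hsv(ct).astype(int);g=((H[...,0]>65)&(H[...,0]<95)&(H[...,1]>80)&(H[...,2]>30))
L=[];Rr=[];F=[]
for y in range(170,268):
    xs=np.where(g[y,280:370])[0]+280; L.append((xs[0]-.5,y))
    if y>205: Rr.append((xs[-1]+.5,y))
for x in range(318,354):
    ys=np.where(g[200:300,x])[0]+200;F.append((x,ys[-1]+.5))
def fit(P):
    W=np.array([onz(ct,p,.025)[:2] for p in P]);vx,vy,x,y=cv2.fitLine(W.astype(np.float32),cv2.DIST_HUBER,0,.001,.001).ravel();d=np.array([vx,vy],float); return np.array([x,y],float),d
l,r,f=map(fit,(L,Rr,F))
for n,(p,d) in zip("LRF",(l,r,f)):print(n,p,np.degrees(np.arctan2(d[1],d[0])))
def isx(a,b):
    t=np.linalg.solve(np.c_[a[1],-b[1]],b[0]-a[0]);return a[0]+a[1]*t[0]
A=isx(l,f);B=isx(r,f);print("front corners",A,B,np.linalg.norm(A-B))
E
```

```text
top []
knob top []
side []
knob side [([322, 164, 13, 14, 128], [327.9, 170.7])]
L [0.63138402 0.01805335] 11.29450198460611
R [ 0.58848429 -0.11362996] 11.355209432738226
F [ 0.48535639 -0.06465632] -78.73889234650633
front corners [ 0.47510259 -0.01315917] [ 0.49869796 -0.13166103] 0.12082810939321419
```

```bash
python3 - <<'E'
from h import *
import pickle
ct=pickle.load(open("top.pkl","rb"));cs=pickle.load(open("side.pkl","rb"))
print(hsv(ct)[279,198],hsv(cs)[405,273], ct["pixels"][203,372],ct["pixels"][225,372])
cen={}
for n,c in(("top",ct),("side",cs)):
    P=c["pixels"].astype(int);o=(P[...,0]>190)&(P[...,1]<130)&(P[...,2]<80)
    for b in blobs(o,80)[0]:
        print(n,b[1],b[2]);cen[n]=b[2]
    g=cv2.cvtColor(c["pixels"],cv2.COLOR_RGB2GRAY)
    if n=="top": 
        print(g[188:218,358:388:2])
# origin estimate and side reprojection
yaw=np.radians(11.3);Rz=R.from_euler("z",yaw).as_matrix()
O=np.array([.4869,-.0724,0])+.185*Rz[:,0]
print(O)
for p in [(-.185,.06,.025),(-.185,-.06,.025),(.125,.06,.025),(-.028,.036,.271),(-.028,-.036,.271)]:
    w=O+Rz@np.array(p);print(p,w.round(4),"top",proj(ct,w).round(1),"side",proj(cs,w).round(1))
E
```

```text
[ 19 255 255] [ 11 176 249] [55 56 58] [56 56 57]
[[ 55  55  84 152 177 198 111  57  57  57  56  55  57  56  57]
 [ 56  56  70 148 172 197 148  57  57  56  58  55  57  57  57]
 [ 56  56  64 142 168 194 169  64  57  56  57  55  56  57  56]
 [ 56  56  58 124 163 190 195  77  57  57  55  57  56  56  57]
 [ 56  55  56 109 159 184 198  93  55  56  56  56  57  58  58]
 [ 54  55  55  86 154 177 197 111  55  55  57  56  56  57  57]
 [ 54  55  56  77 150 167 185 133  54  55  56  57  56  56  58]
 [ 55  55  56  65 141 132 103  61  45  54  56  55  56  56  57]
 [ 55  55  55  59 116  79  44  38  39  46  55  57  57  56  58]
 [ 56  55  56  56  54  38  37  40  42  41  50  58  56  56  56]
 [ 54  55  56  54  34  34  42  42  44  42  45  56  56  56  57]
 [ 56  55  55  49  33  38  45  45  46  43  42  57  56  57  56]
 [ 56  56  56  45  31  41  49  49  50  47  42  53  56  57  56]
 [ 55  55  54  41  32  41  52  55  62  51  43  51  55  57  57]
 [ 55  56  55  40  32  40  50  59  70  57  43  52  55  57  55]
 [ 56  56  54  39  32  38  45  56  65  56  44  50  56  55  55]
 [ 55  56  54  41  30  38  43  49  58  53 
[... 603 characters left out ...]
57  58  57  57  56  57  57  56  56  56  56  56]
 [ 58  57  58  57  56  57  57  56  57  56  58  57  56  57  57]
 [ 59  58  56  58  57  56  56  56  57  56  56  56  56  56  57]
 [ 58  58  57  57  56  57  57  56  56  54  56  56  56  57  57]]
[ 0.66831371 -0.03614996  0.        ]
(-0.185, 0.06, 0.025) [ 0.4751 -0.0136  0.025 ] top [311.9 280.7] side [350.9 338.7]
(-0.185, -0.06, 0.025) [ 0.4987 -0.1312  0.025 ] top [359.3 272.4] side [369.9 303.4]
(0.125, 0.06, 0.025) [0.7791 0.0472 0.025 ] top [290.8 160.6] side [228.2 298.5]
(-0.028, 0.036, 0.271) [ 0.6338 -0.0063  0.271 ] top [309.2 201.1] side [287.7 225.1]
(-0.028, -0.036, 0.271) [ 0.6479 -0.0769  0.271 ] top [342.7 195.3] side [302.7 206.5]
```

```bash
python3 - <<'E'
from h import *
import pickle
ct=pickle.load(open("top.pkl","rb"));cs=pickle.load(open("side.pkl","rb"))
p,e=tri([ray(ct,(372.0,203.2)),ray(cs,(328.4,170.5))]);print("knob",p,e)
yaw=np.radians(11.3);Rz=R.from_euler("z",yaw).as_matrix();O=np.array([ 0.6683,-0.0362,0.])
k=Rz.T@(p-O);print("knob press frame",k, "q",.960-np.arctan2(k[2]-.226,.028-k[0]), np.hypot(k[2]-.226,k[0]-.028))
for n,c in(("top",ct),("side",cs)):
    H=hsv(c).astype(int);o=(H[...,0]>3)&(H[...,0]<24)&(H[...,1]>150)&(H[...,2]>220)
    x0,x1,y0,y1=(180,230,190,305) if n=="top" else (190,310,350,460)
    M=np.zeros(o.shape,bool);M[y0:y1,x0:x1]=o[y0:y1,x0:x1];B,l=blobs(M,100)
    wm=(H[...,1]<35)&(H[...,2]>200);W=np.zeros_like(M);W[y0:y1,x0:x1]=wm[y0:y1,x0:x1];B2,l2=blobs(W,100)
    for bb,ll,z in((B,l,.096),(B2,l2,.087)):
        for b in bb:
            k,_=cv2.findContours((ll==b[0]).astype(np.uint8),0,2)
            el=cv2.fitEllipse(max(k,key=cv2.contourArea));print(n,z,b[1],b[2],el,onz(c,el[0],z).round(4))
    # rack corners
for uv in [(194,196),(228,201),(184,295),(218,298)]: print("rack",uv,onz(ct,uv,.04).round(4))
for uv,n in [((195,373),''),((305,421),''),((184,381),'')]: print("side rack",onz(cs,uv,.04).round(4))
E
```

```text
knob [ 0.62055937 -0.13285475  0.34200722] [np.float64(0.00029887177003263773), np.float64(0.00029887177003260146)]
knob press frame [-0.06575428 -0.08542647  0.34200722] q 0.06891028423355006 0.14915609755027606
top 0.096 [185, 267, 25, 24, 480] [197.2, 278.8] ((197.23316955566406, 278.7856140136719), (23.344287872314453, 24.56867218017578), 84.71721649169922) [0.471  0.2582 0.096 ]
top 0.087 [192, 200, 25, 25, 492] [204.0, 212.0] ((203.94920349121094, 211.98878479003906), (23.639692306518555, 24.977277755737305), 87.93717956542969) [0.6329 0.2507 0.087 ]
top 0.087 [190, 233, 28, 25, 499] [202.8, 244.8] ((202.8876190185547, 244.7541961669922), (23.63947296142578, 25.46843910217285), 82.77044677734375) [0.5533 0.2499 0.087 ]
side 0.096 [257, 392, 32, 27, 685] [272.5, 405.1] ((272.60992431640625, 405.043212890625), (25.966533660888672, 31.85995864868164), 81.22876739501953) [0.4703 0.2597 0.096 ]
side 0.087 [196, 354, 30, 24, 575] [210.3, 365.5] ((210.230224609375, 365.49932861328125), (22.621252059936523, 30.6346378326416), 75.14422607421875) [0.6327 0.2529 0.087 ]
side 0.087 [226, 372, 32, 26, 639] [241.1, 384.4] ((241.08676147460938, 384.42120361328125), (24.426481246948242, 31.508556365966797), 79.32305145263672) [0.5531 0.2527 0.087 ]
rack (194, 196) [0.6798 0.2864 0.04  ]
rack (228, 201) [0.669  0.2008 0.04  ]
rack (184, 295) [0.4325 0.3002 0.04  ]
rack (218, 298) [0.427  0.2163 0.04  ]
side rack [0.676  0.2593 0.04  ]
side rack [0.4259 0.2221 0.04  ]
side rack [0.6796 0.2866 0.04  ]
```

```bash
cat >> h.py <<'E'
YAW=np.radians(11.3);RP=R.from_euler("z",YAW).as_matrix();O=np.array([ 0.6683,-0.0362,0.])
def P(p): return O+RP@np.asarray(p,float)
def down(yaw,tilt=0):
    # tool z down, tool x at world yaw; tilt: fingers lean away from tool x (forward when x points back)
    x=np.array([np.cos(yaw),np.sin(yaw),0]);z=np.array([0,0,-1.]);y=np.cross(z,x)
    return np.c_[x,y,z]@R.from_rotvec([0,-tilt,0]).as_matrix()
def pose():
    s=sense();q=s["orientation"];return s["position"],R.from_quat([q[1],q[2],q[3],q[0]]).as_matrix(),s
def rel(p,M):
    a,A,s=pose();t=A.T@(np.asarray(p)-a)*1000;r=R.from_matrix(A.T@M).as_rotvec()
    print("t_s %.2f"%s["time_s"],"pos",a.round(4),"shift mm",t.round(1),"|t| %.1f"%np.linalg.norm(t),"rot",r.round(4),"F",s["force"].round(1),"w",round(s["width"],4))
    return t,r
E
python3 - <<'E'
from h import *
import pickle
ct=pickle.load(open("top.pkl","rb"));print("bottle",onz(ct,(448,323),.17))
a,A,s=pose();print(A.round(3))
rel([.4708,.2588,.285],A)
E
```

```text
bottle [ 0.38207341 -0.32153554  0.17      ]
[[ 0.956  0.293 -0.   ]
 [ 0.293 -0.956  0.001]
 [ 0.    -0.001 -1.   ]]
t_s 0.25 pos [ 0.1687 -0.5495  0.2051] shift mm [ 526.  -684.1  -79.3] |t| 866.6 rot [0. 0. 0.] F [-0.1  0.3  0.5] w 0.0938
```

Emit:
play_rows(motion=[5, -5, -30, 0, 0, 0, 94, 10, -10, -30, 0, 0, 0, 94, 20, -26, -20, 0, 0, 0, 94, 22, -29, 0, 0, 0, 0, 94, 22, -29, 0, 0, 0, 0, 94, 22, -29, 0, 0, 0, 0, 94, 22, -29, 0, 0, 0, 0, 94, 22, -29, 0, 0, 0, 0, 94, 22, -29, 0, 0, 0, 0, 94, 22, -29, 0, 0, 0, 0, 94, 22, -29, 0, 0, 0, 0, 94, 22, -29, 0, 0, 0, 0, 94, 22, -29, 0, 0, 0, 0, 94, 22, -29, 0, 0, 0, 0, 94, 22, -29, 0, 0, 0, 0, 94, 22, -29, 0, 0, 0, 0, 94, 22, -29, 0, 0, 0, 0, 94, 22, -29, 0, 0, 0, 0, 94, 22, -29, 0, 0, 0, 0, 94, 22, -29, 0, 0, 0, 0, 94])

```text
time_s: 1.92
position: [0.4031, 0.0827, 0.2856]
orientation: [0.0, 0.989, 0.149, 0.0]
force: [1.5, -0.7, 0.0]
width: 0.0943
```

```bash
python3 - <<'E'
from h import *
rel([.4708,.2588,.285],down(np.radians(176.6)));print(sense()["q"])
E
```

```text
t_s 1.92 pos [0.4031 0.0827 0.2856] shift mm [ 116.5 -148.4    0.6] |t| 188.6 rot [ 1.0000e-03  5.0000e-04 -2.7839e+00] F [ 1.5 -0.7  0. ] w 0.0943
[ 3.33004430e-02 -1.64362973e-02  1.65908971e+00 -3.27796032e-04
  1.49822817e+00  1.30574875e+00]
```

Emit:
play_rows(motion=[23.3, -29.7, 0, 0, 0, 0, 94, 23.3, -29.7, 0, 0, 0, 0, 94, 23.3, -29.7, 0, 0, 0, 0, 94, 23.3, -29.7, 0, 0, 0, 0, 94, 23.3, -29.6, 0, 0, 0, 0, 94, 0, 0, 0, 0, 0, -0.12, 94, 0, 0, 0, 0, 0, -0.12, 94, 0, 0, 0, 0, 0, -0.12, 94, 0, 0, 0, 0, 0, -0.12, 94, 0, 0, 0, 0, 0, -0.12, 94, 0, 0, 0, 0, 0, -0.12, 94, 0, 0, 0, 0, 0, -0.12, 94, 0, 0, 0, 0, 0, -0.12, 94, 0, 0, 0, 0, 0, -0.12, 94, 0, 0, 0, 0, 0, -0.12, 94, 0, 0, 0, 0, 0, -0.12, 94, 0, 0, 0, 0, 0, -0.12, 94, 0, 0, 0, 0, 0, -0.12, 94, 0, 0, 0, 0, 0, -0.12, 94, 0, 0, 0, 0, 0, -0.12, 94])

```text
time_s: 3.58
position: [0.4707, 0.2568, 0.2853]
orientation: [-0.0, 0.496, 0.868, -0.0]
force: [0.1, 0.4, -1.2]
width: 0.0943
```

Emit:
play_rows(motion=[0, 0, 0, 0, 0, -0.123, 94, 0, 0, 0, 0, 0, -0.123, 94, 0, 0, 0, 0, 0, -0.123, 94, 0, 0, 0, 0, 0, -0.123, 94, 0, 0, 0, 0, 0, -0.123, 94, 0, 0, 0, 0, 0, -0.123, 94, 0, 0, 0, 0, 0, -0.123, 94, 0, 0, 0, 0, 0, -0.123, 94])

```text
time_s: 4.25
position: [0.4707, 0.2568, 0.2853]
orientation: [-0.0, 0.027, 1.0, -0.0]
force: [-0.3, -1.0, 0.2]
width: 0.0939
```

```bash
python3 - <<'E'
from h import *
rel([.4708,.2588,.285],down(np.radians(176.6)));print(sense()["q"]);c=cam("wrist","w1.png")
for z in(.04,.079,.096):print(proj(c,[.4708,.2588,z]))
E
```

```text
t_s 4.25 pos [0.4707 0.2568 0.2853] shift mm [0.  2.  0.3] |t| 2.0 rot [-0.0002 -0.0003  0.0057] F [-0.3 -1.   0.2] w 0.0939
[ 3.69681060e-01  1.82221329e-01  1.43639511e+00 -9.24613575e-05
  1.52330888e+00 -1.14746233e+00]
[316.61899603 202.82549546]
[316.78368074 210.04655848]
[316.86571481 213.64357236]
```

View pics/w1.png

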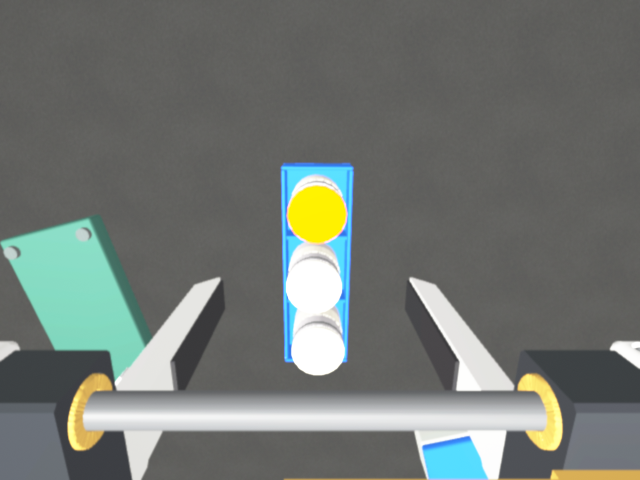

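Emit:
play_rows(motion=[0, 1, 30, 0, 0, 0.003, 94, 0, 1, 30, 0, 0, 0.003, 94, 0, 0, 30, 0, 0, 0, 94, 0, 0, 30, 0, 0, 0, 94, 0, 0, 30, 0, 0, 0, 94, 0, 0, 30, 0, 0, 0, 94, 0, 0, 30, 0, 0, 0, 94, 0, 0, 15, 0, 0, 0, 94, 0, 0, 14, 0, 0, 0, 94, 0, 0, 0, 0, 0, 0, 50, 0, 0, 0, 0, 0, 0, 50, 0, 0, 0, 0, 0, 0, 50, 0, 0, 0, 0, 0, 0, 50, 0, 0, 0, 0, 0, 0, 50, 0, 0, 0, 0, 0, 0, 50, 0, 0, 0, 0, 0, 0, 50], squeeze=35)

```text
time_s: 5.63
position: [0.4717, 0.2588, 0.0474]
orientation: [0.001, 0.033, 0.999, 0.0]
force: [0.5, -1.6, 4.2]
width: 0.0589
```

Emit:
play_rows(motion=[0, 0, -5, 0, 0, 0, 50, 0, 0, -15, 0, 0, 0, 50, 0, 0, -30, 0, 0, 0, 50, 0, 0, -30, 0, 0, 0, 50, 0, 0, -20, 0, 0, 0, 50])

```text
time_s: 6.05
position: [0.471, 0.259, 0.1483]
orientation: [0.0, 0.033, 0.999, 0.0]
force: [1.6, 1.0, -3.9]
width: 0.0589
```

```bash
python3 - <<'E'
from h import *
T=P([-.145,0,.0]);T[2]=.0434+.04
print(T);rel(T,down(np.pi+YAW))
c=cam("wrist","w2.png")
E
```

```text
[ 0.52611087 -0.06461219  0.0834    ]
t_s 6.05 pos [0.471  0.259  0.1483] shift mm [ -76.2 -319.4   64.8] |t| 334.7 rot [ 0.0005  0.0008 -0.2631] F [ 1.6  1.  -3.9] w 0.0589
```

View pics/w2.png

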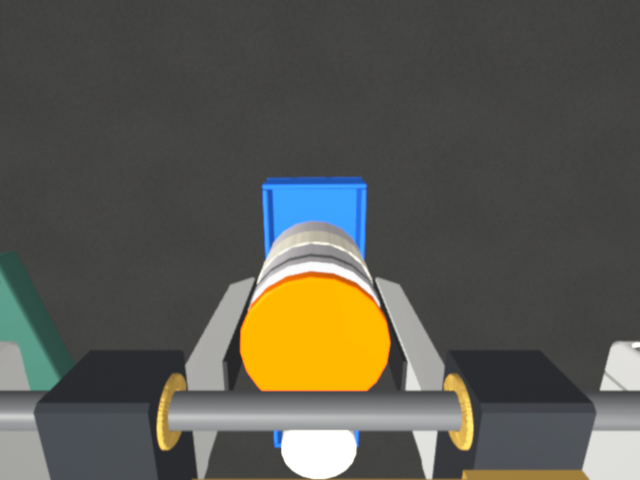

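Emit:
play_rows(motion=[-3, -12, 0, 0, 0, 0, 50, -5, -22, 0, 0, 0, 0, 50, -6, -26, 0, 0, 0, 0, 50, -6.5, -27, 0, 0, 0, 0, 50, -6.5, -27, 0, 0, 0, 0, 50, -6.5, -27, 0, 0, 0, 0, 50, -6.5, -27, 0, 0, 0, 0, 50, -6.5, -27, 0, 0, 0, 0, 50, -6.5, -27, 0, 0, 0, 0, 50, -6.5, -27, 5, 0, 0, 0, 50, -6.5, -27, 10, 0, 0, 0, 50, -6, -27, 10, 0, 0, 0, 50, -3, -12, 10, 0, 0, 0, 50, -1.2, -4.4, 10, 0, 0, -0.043, 50, 0, 0, 10, 0, 0, -0.08, 50, 0, 0, 10, 0, 0, -0.08, 50, 0, 0, 0, 0, 0, -0.06, 50, 0, 0, 0, 0, 0, 0, 50])

```text
time_s: 7.6
position: [0.5234, -0.0644, 0.0788]
orientation: [-0.003, -0.099, 0.995, 0.001]
force: [-0.2, 0.2, -4.5]
width: 0.0592
```

```bash
python3 - <<'E'
from h import *
T=P([-.145,0,.0]);T[2]=.0434+.026
rel(T,down(np.pi+YAW))
c=cam("side","s3.png");cam("top","t3.png");cv2.imwrite("pics/s3c.png",cv2.resize(c["pixels"][150:390,200:440,::-1],(720,600)))
E
```

```text
t_s 7.60 pos [ 0.5234 -0.0644  0.0788] shift mm [-2.7 -0.7  9.3] |t| 9.7 rot [ 0.0028 -0.0054  0.0005] F [-0.2  0.2 -4.5] w 0.0592
```

View pics/s3c.png

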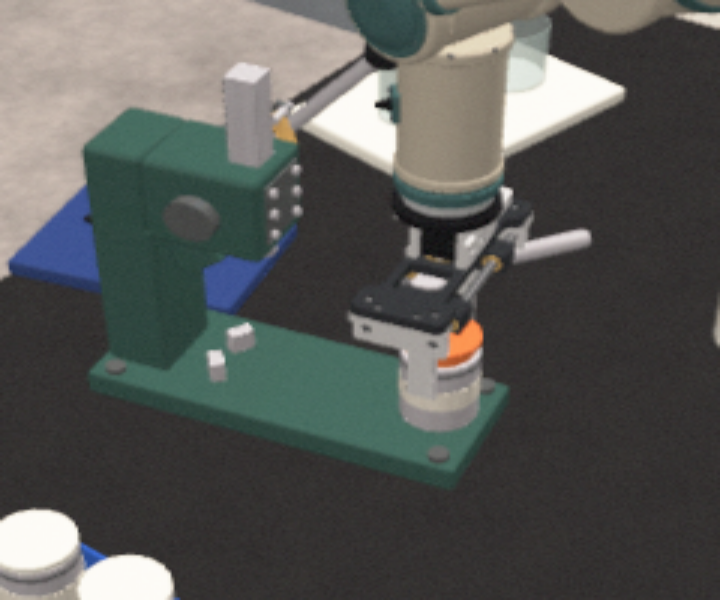

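Emit:
play_rows(motion=[-1.5, -0.5, 4, 0, 0, 0, 50, -1, 0, 3, 0, 0, 0, 50, 0, 0, 1.5, 0, 0, 0, 50, 0, 0, 1, 0, 0, 0, 50, 0, 0, 0, 0, 0, 0, 50])

```text
time_s: 8.12
position: [0.5284, -0.0648, 0.0717]
orientation: [-0.0, -0.098, 0.995, 0.0]
force: [0.4, 0.2, -4.9]
width: 0.059
```

Emit:
play_rows(motion=[0, 0, 1.5, 0, 0, 0, 50, 0, 0, 1, 0, 0, 0, 50, 0, 0, 0, 0, 0, 0, 50])

```text
time_s: 8.37
position: [0.5285, -0.0649, 0.0694]
orientation: [-0.0, -0.098, 0.995, -0.0]
force: [0.1, -0.5, -4.1]
width: 0.0592
```

Emit:
play_rows(motion=[0, 0, 1, 0, 0, 0, 50, 0, 0, 0.5, 0, 0, 0, 50, 0, 0, 0, 0, 0, 0, 50])

```text
time_s: 8.62
position: [0.5288, -0.065, 0.0685]
orientation: [0.0, -0.098, 0.995, -0.0]
force: [-1.5, 0.0, -0.6]
width: 0.0587
```

Emit:
play_rows(motion=[0, 0, 0, 0, 0, 0, 94, 0, 0, 0, 0, 0, 0, 94, 0, 0, 0, 0, 0, 0, 94, 0, 0, 0, 0, 0, 0, 94])

```text
time_s: 8.95
position: [0.529, -0.0649, 0.0682]
orientation: [0.0, -0.098, 0.995, -0.0]
force: [0.8, 0.1, 0.3]
width: 0.0823
```

```bash
python3 - <<'E'
from h import *
a,A,s=pose();print("press frame tcp",RP.T@(a-O),s["width"],A[:,2])
M=down(np.pi+YAW,np.radians(25));G=np.array([.5288,-.065,.053]);T=G+M[:,2]*.0188
rel(T,M)
c=cam("side","s4.png");ct=cam("top");
E
```

```text
press frame tcp [-0.142271   -0.00088962  0.06823829] 0.0822504459397872 [ 9.26859254e-04 -2.48355824e-04 -9.99999540e-01]
t_s 8.95 pos [ 0.529  -0.0649  0.0682] shift mm [-7.7 -0.  32.3] |t| 33.2 rot [-4.000e-04 -4.355e-01  1.000e-04] F [0.8 0.1 0.3] w 0.0823
```

View pics/s4.png

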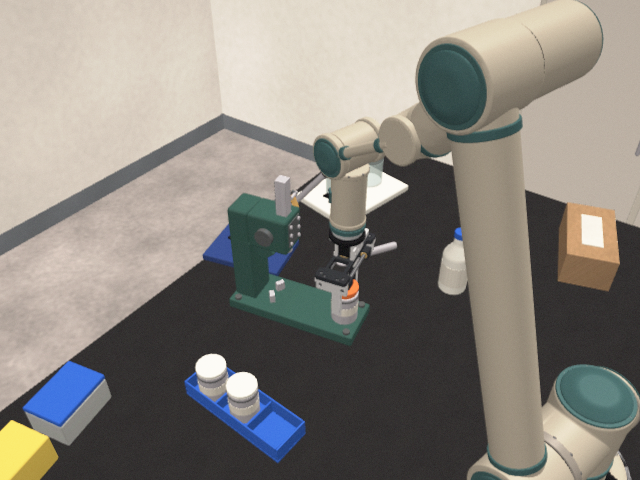

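Emit:
play_rows(motion=[0, 0, 0, 0, -0.1, 0, 94, 0, 0, 0, 0, -0.112, 0, 94, 0, 0, 0, 0, -0.112, 0, 94, 0, 0, 0, 0, -0.112, 0, 94, 1.7, 0, 8, 0, 0, 0, 94, 2, 0, 10, 0, 0, 0, 94, 2, 0, 9, 0, 0, 0, 94, 1, 0, 5, 0, 0, 0, 94, 0, 0, 0, 0, 0, 0, 94, 0, 0, 0, 0, 0, 0, 94])

```text
time_s: 9.88
position: [0.536, -0.0609, 0.0351]
orientation: [0.198, -0.098, 0.975, 0.023]
force: [0.2, 0.7, -0.2]
width: 0.0939
```

```bash
python3 - <<'E'
from h import *
M=down(np.pi+YAW,np.radians(25));G=np.array([.5288,-.065,.053]);T=G+M[:,2]*.0188
rel(T,M)
c=cam("wrist","w5.png")
E
```

```text
t_s 9.88 pos [ 0.536  -0.0609  0.0351] shift mm [-0.4 -2.6 -0.8] |t| 2.8 rot [ 0.0077 -0.0351  0.0023] F [ 0.2  0.7 -0.2] w 0.0939
```

View pics/w5.png

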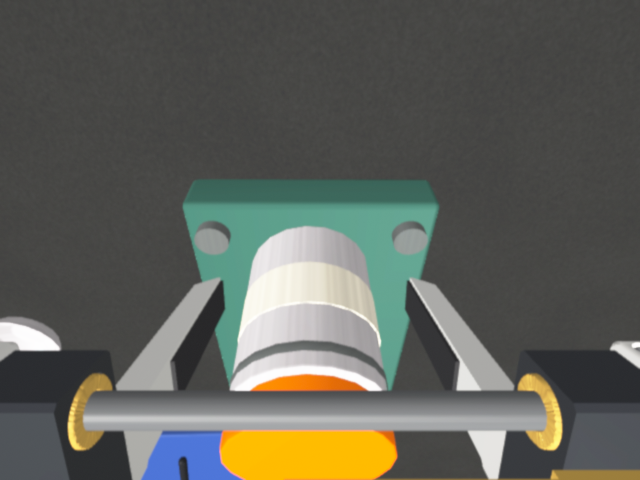

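Emit:
play_rows(motion=[-0.4, -2.6, -0.8, 0.007, -0.035, 0, 94, 0, 0, 0, 0, 0, 0, 94, 0, 0, 0, 0, 0, 0, 50, 0, 0, 0, 0, 0, 0, 50, 0, 0, 0, 0, 0, 0, 50, 0, 0, 0, 0, 0, 0, 50, 0, 0, 0, 0, 0, 0, 50, 0, 0, 0, 0, 0, 0, 50, 0, 0, 0, 0, 0, 0, 50], squeeze=50)

```text
time_s: 10.68
position: [0.5378, -0.0626, 0.0393]
orientation: [0.213, -0.096, 0.972, 0.019]
force: [1.2, -2.2, 0.5]
width: 0.0581
```

```bash
python3 - <<'E'
from h import *
a,A,s=pose();M=down(np.pi+YAW,np.radians(25))
g=a-A[:,2]*.0188;print("grasp press",RP.T@(g-O))
# goal: can centre at x=-.045,y=0, straight
d=RP@np.array([-.045,0,0])+O-g;d[2]=0
rel(a+d,M); print(A.T@d*1000, A.T@RP[:,0])
E
```

```text
grasp press [-0.14102537 -0.00019581  0.05636874]
t_s 10.68 pos [ 0.5378 -0.0626  0.0393] shift mm [-87.2   0.4  40.2] |t| 96.0 rot [-0.0043 -0.0047  0.0001] F [ 1.2 -2.2  0.5] w 0.0581
[-87.21658566   0.36116167  40.17519618] [-0.90826588  0.00172194  0.41838992]
```

Emit:
play_rows(motion=[-4.5, 0, 2.1, 0, 0, 0, 50, -9.1, 0, 4.2, 0, 0, 0, 50, -9.1, 0, 4.2, 0, 0, 0, 50])

```text
time_s: 10.93
position: [0.5604, -0.0567, 0.0392]
orientation: [0.212, -0.096, 0.972, 0.02]
force: [-11.2, -2.7, 12.6]
width: 0.0584
```

Emit:
play_rows(motion=[-9.3, 0, 3.8, 0, 0, 0, 50, -9.1, 0, 4.2, 0, 0, 0, 50, -9.1, 0, 4.2, 0, 0, 0, 50])

```text
time_s: 11.18
position: [0.59, -0.0505, 0.0392]
orientation: [0.212, -0.096, 0.972, 0.02]
force: [-8.0, -2.2, 8.4]
width: 0.0585
```

Emit:
play_rows(motion=[-9.3, 0, 3.8, 0, 0, 0, 50, -9.1, 0, 4.2, 0, 0, 0, 50, -9.1, 0, 4.2, 0, 0, 0, 50, -4.5, 0, 2.1, 0, 0, 0, 50, 0, 0, 0, 0, 0, 0, 50])

```text
time_s: 11.6
position: [0.626, -0.0441, 0.0393]
orientation: [0.213, -0.096, 0.972, 0.02]
force: [1.3, 0.6, -2.4]
width: 0.0584
```

```bash
python3 - <<'E'
from h import *
a,A,s=pose();g=a-A[:,2]*.0188;print("grasp press",RP.T@(g-O),s["force"])
c=cam("side");cv2.imwrite("pics/s6c.png",cv2.resize(c["pixels"][130:370,200:440,::-1],(720,600)))
E
```

```text
grasp press [-0.0509068   0.00056959  0.05634955] [ 1.25109438  0.61402873 -2.44748678]
```

View pics/s6c.png

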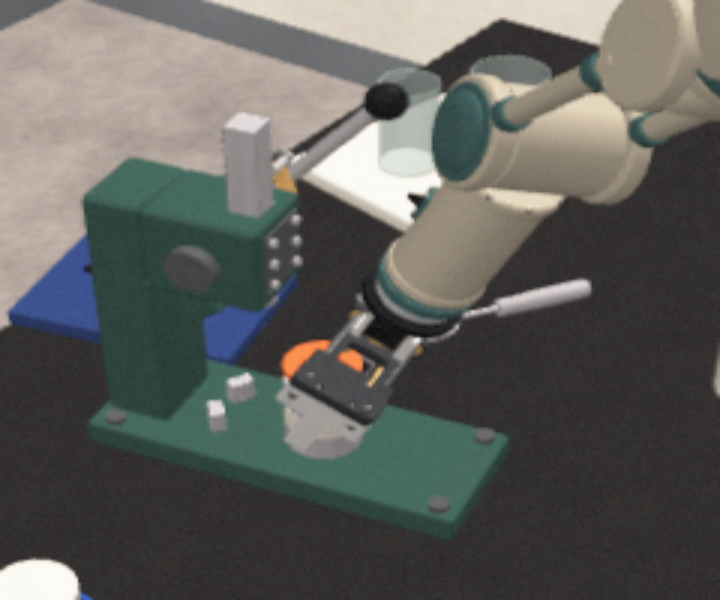

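Emit:
play_rows(motion=[-6.8, 0, 3.1, 0, 0, 0, 50, -6.8, 0, 3.1, 0, 0, 0, 50, 0, 0, 0, 0, 0, 0, 50, 0, 0, 0, 0, 0, 0, 94, 0, 0, 0, 0, 0, 0, 94, 0, 0, 0, 0, 0, 0, 94, 0, 0, 0, 0, 0, 0, 94, 0, 0, 0, 0, 0, 0, 94])

```text
time_s: 12.32
position: [0.6405, -0.0417, 0.0401]
orientation: [0.213, -0.096, 0.972, 0.019]
force: [-1.3, -0.4, 0.7]
width: 0.0883
```

```bash
python3 - <<'E'
from h import *
a,A,s=pose();g=a-A[:,2]*.0188;print("grasp press",RP.T@(g-O),"tcp",RP.T@(a-O),s["force"],s["width"])
E
```

```text
grasp press [-0.03618558  0.00014597  0.05719596] tcp [-2.83216183e-02  8.06285585e-05  4.01198427e-02] [-1.27470974 -0.37538905  0.72588703] 0.08834105707324795
```

Emit:
play_rows(motion=[5, 0, -2.3, 0, 0, 0, 94, 15, 0, -6.9, 0, 0, 0, 94, 20, 0, -9.2, 0, 0, 0, 94, 20, 0, -9.2, 0, 0, 0, 94, 4, 0, -1.8, 0, 0, 0, 94, 0, 0, 0, 0, 0, 0, 30, 0, 0, 0, 0, 0, 0, 30, 0, 0, 0, 0, 0, 0, 30, 0, 0, 0, 0, 0, 0, 30, 0, 0, 0, 0, 0, 0, 30, 0, 0, 0, 0, 0, 0, 30, 0, 0, 0, 0, 0, 0, 30])

```text
time_s: 13.32
position: [0.5716, -0.0551, 0.0397]
orientation: [0.213, -0.096, 0.972, 0.02]
force: [-0.3, 0.1, 0.9]
width: 0.0506
```

```bash
python3 - <<'E'
from h import *
a,A,s=pose();print("tcp",RP.T@(a-O),s["force"],s["width"])
c=cam("side");cv2.imwrite("pics/s7c.png",cv2.resize(c["pixels"][130:370,200:440,::-1],(720,600)))
c=cam("wrist","w7.png")
E
```

```text
tcp [-0.09849127  0.00037315  0.03971662] [-0.30855692  0.14307631  0.87620224] 0.050573796656829526
```

View pics/s7c.png

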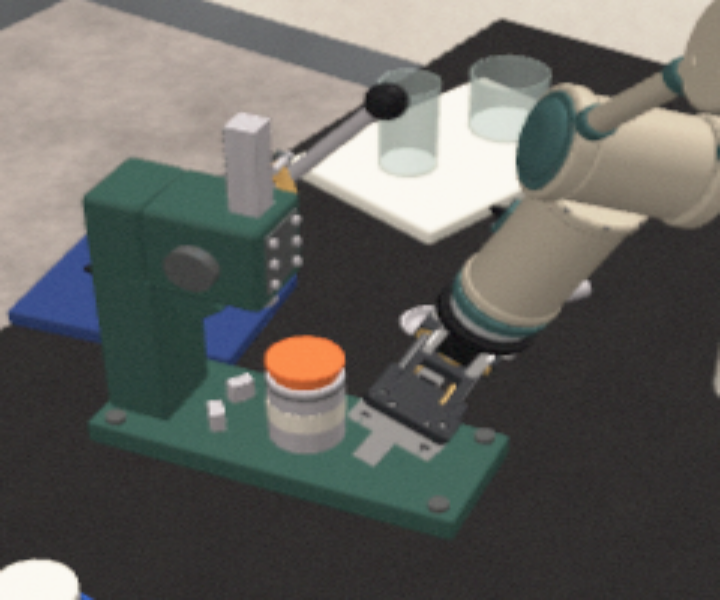

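View pics/w7.png

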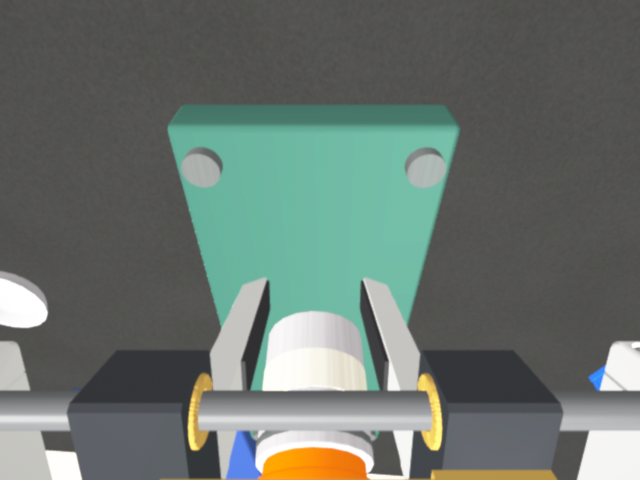

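Emit:
play_rows(motion=[0, 0, 0, 0, 0, 0, 30, 0, 0, 0, 0, 0, 0, 30, 0, 0, 0, 0, 0, 0, 30, 0, 0, 0, 0, 0, 0, 30, -9.1, 0, 4.2, 0, 0, 0, 30, -9.1, 0, 4.2, 0, 0, 0, 30, -6.4, 0, 2.9, 0, 0, 0, 30, -4.5, 0, 2.1, 0, 0, 0, 30, -4.5, 0, 2.1, 0, 0, 0, 30, -4.5, 0, 2.1, 0, 0, 0, 30, -4.5, 0, 2.1, 0, 0, 0, 30, -4.5, 0, 2.1, 0, 0, 0, 30])

```text
time_s: 14.42
position: [0.6208, -0.0446, 0.0392]
orientation: [0.212, -0.096, 0.972, 0.02]
force: [-6.1, -1.6, 4.1]
width: 0.0302
```

Emit:
play_rows(motion=[-3.6, 0, 1.7, 0, 0, 0, 30, -3.6, 0, 1.7, 0, 0, 0, 30, -1.8, 0, 0.8, 0, 0, 0, 30])

```text
time_s: 14.67
position: [0.6309, -0.0427, 0.0392]
orientation: [0.212, -0.096, 0.972, 0.02]
force: [-5.7, -0.5, 4.1]
width: 0.0302
```

```bash
python3 - <<'E'
from h import *
a,A,s=pose();print("tcp",RP.T@(a-O),s["force"],s["width"])
c=cam("side");cv2.imwrite("pics/s8c.png",cv2.resize(c["pixels"][130:370,200:440,::-1],(720,600)))
E
```

```text
tcp [-0.03795076  0.00095764  0.03920181] [-5.74276372 -0.46655833  4.10473269] 0.030166611197945174
```

View pics/s8c.png

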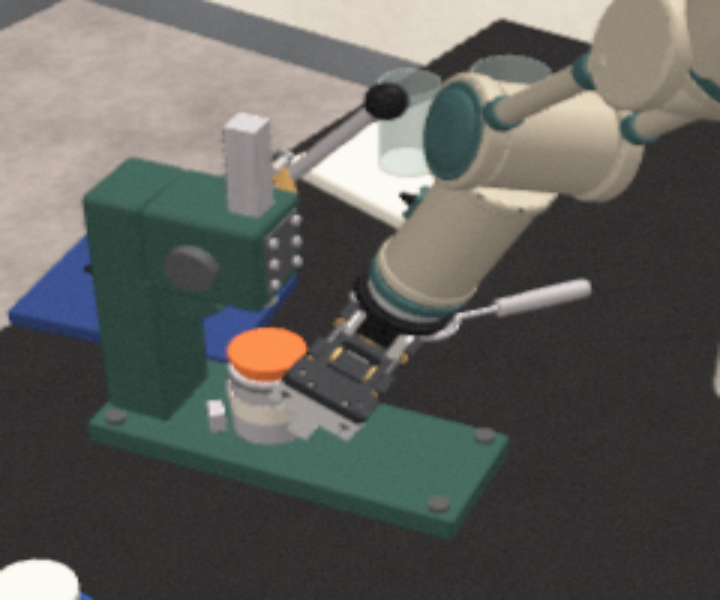

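Emit:
play_rows(motion=[-1.8, 0, 0.8, 0, 0, 0, 30, -0.9, 0, 0.4, 0, 0, 0, 30])

```text
time_s: 14.88
position: [0.6339, -0.0423, 0.0393]
orientation: [0.212, -0.096, 0.972, 0.02]
force: [-4.4, -0.3, 3.6]
width: 0.0299
```

Emit:
play_rows(motion=[-0.9, 0, 0.4, 0, 0, 0, 30, -0.9, 0, 0.4, 0, 0, 0, 30])

```text
time_s: 15.05
position: [0.6362, -0.042, 0.0393]
orientation: [0.212, -0.096, 0.972, 0.02]
force: [-4.5, -0.6, 2.1]
width: 0.0299
```

Emit:
play_rows(motion=[-0.9, 0, 0.4, 0, 0, 0, 30, -0.9, 0, 0.4, 0, 0, 0, 30])

```text
time_s: 15.22
position: [0.6385, -0.0418, 0.0394]
orientation: [0.213, -0.096, 0.972, 0.02]
force: [-2.4, -0.1, 1.1]
width: 0.0298
```

Emit:
play_rows(motion=[-0.9, 0, 0.4, 0, 0, 0, 30, -0.9, 0, 0.4, 0, 0, 0, 30])

```text
time_s: 15.38
position: [0.6391, -0.0415, 0.0391]
orientation: [0.212, -0.096, 0.972, 0.02]
force: [-12.1, -4.1, 6.9]
width: 0.0302
```

Emit:
play_rows(motion=[-0.9, 0, 0.4, 0, 0, 0, 30, -0.9, 0, 0.4, 0, 0, 0, 30])

```text
time_s: 15.55
position: [0.6394, -0.0412, 0.0389]
orientation: [0.211, -0.097, 0.973, 0.02]
force: [-19.0, -6.9, 13.5]
width: 0.0299
```

```bash
python3 - <<'E'
from h import *
a,A,s=pose();print("tcp",RP.T@(a-O),s["force"],s["width"])
c=cam("side");cv2.imwrite("pics/s9c.png",cv2.resize(c["pixels"][130:370,200:440,::-1],(720,600)))
print(proj(c,P([0,0,.118]))*3-[600,325] )
t=cam("top","t9.png")
for n,c in(("side",c),("top",t)):
    H=hsv(c).astype(int);o=(H[...,0]>3)&(H[...,0]<24)&(H[...,1]>150)&(H[...,2]>150)
    B,l=blobs(o,60);print(n,[(b[1],b[2]) for b in B])
E
```

```text
tcp [-0.0293643   0.00075628  0.03887213] [-18.97331028  -6.91358907  13.5262025 ] 0.02985784872373696
[257.70036246 477.46383267]
side [([273, 260, 26, 21, 398], [285.1, 269.5]), ([10, 438, 48, 42, 930], [37.3, 462.9])]
top [([312, 201, 23, 10, 141], [323.8, 205.4])]
```

View pics/s9c.png

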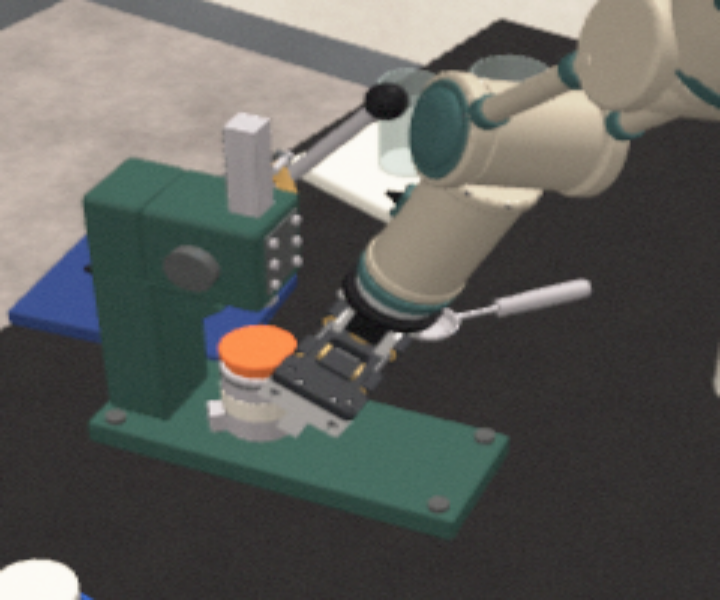

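Emit:
play_rows(motion=[4.5, 0, -2.1, 0, 0, 0, 30, 13.6, 0, -6.3, 0, 0, 0, 30, 18.2, 0, -8.4, 0, 0, 0, 30, 18.2, 0, -8.4, 0, 0, 0, 30, 18.2, 0, -8.4, 0, 0, 0, 30, 18.2, 0, -8.4, 0, 0, 0, 30, -7, 0, -16, 0, 0, 0, 60, -14.6, 0, -31.7, 0, 0, 0, 60, -14.6, 0, -31.7, 0, 0, 0, 60, -14.6, 0, -31.7, 0, 0, 0, 60, -14.6, 0, -31.7, 0, 0, 0, 60, -14.6, 0, -31.7, 0, 0, 0, 60, -14.6, 0, -31.7, 0, 0, 0, 60, -14.6, 0, -31.7, 0, 0, 0, 60, -14.6, 0, -31.7, 0, 0, 0, 60, -14.6, 0, -31.7, 0, 0, 0, 60, 0, 0, 0, 0, 0.1, 0, 60, 0, 0, 0, 0, 0.115, 0, 60, 0, 0, 0, 0, 0.115, 0, 60, 0, 0, 0, 0, 0.105, 0, 60])

```text
time_s: 17.32
position: [0.5459, -0.0596, 0.3737]
orientation: [-0.001, -0.098, 0.995, -0.003]
force: [0.5, -0.2, -1.2]
width: 0.0599
```

```bash
python3 - <<'E'
from h import *
M=down(np.pi+YAW);rel(P([-.0655,-.085,.400]),M)
t=cam("top","t10.png");c=cam("side","s10.png");cv2.imwrite("pics/s10c.png",cv2.resize(c["pixels"][130:370,200:440,::-1],(720,600)))
for n,c in(("side",c),("top",t)):
    H=hsv(c).astype(int);o=(H[...,0]>3)&(H[...,0]<24)&(H[...,1]>150)&(H[...,2]>150)
    B,l=blobs(o,60);print(n,[(b[1],b[2]) for b in B])
print(sense()["q"])
E
```

```text
t_s 17.32 pos [ 0.5459 -0.0596  0.3737] shift mm [-59.1 -86.1 -25.9] |t| 107.6 rot [-0.0054 -0.0025 -0.0015] F [ 0.5 -0.2 -1.2] w 0.0599
side [([273, 260, 26, 21, 425], [285.7, 270.0]), ([11, 438, 47, 42, 911], [37.4, 463.0])]
top []
[-0.23065855  0.19793635  1.21756342 -0.00360897  1.72940141 -2.00064318]
```

View pics/s10c.png

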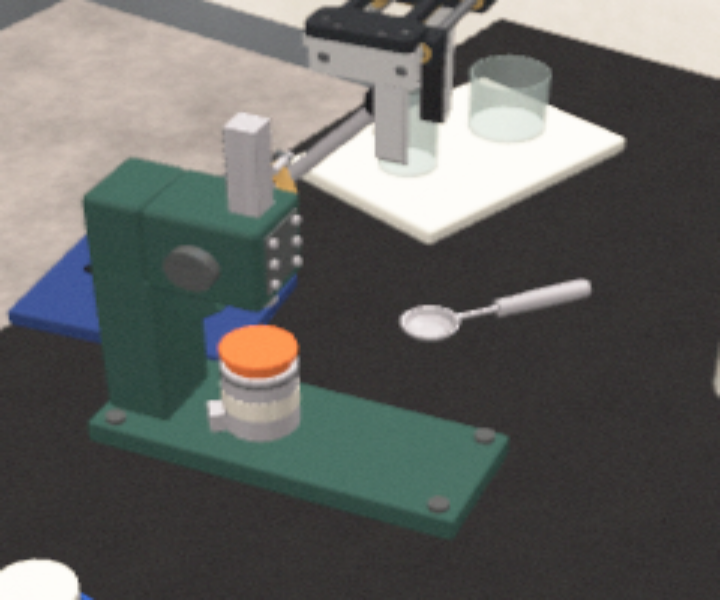

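Emit:
play_rows(motion=[0, 0, -31, 0, 0, 0, 60, -15, -21.5, 0, 0, 0, 0, 60, -15, -21.5, 0, 0, 0, 0, 60, -15, -21.5, 0, 0, 0, 0, 60, -14, -21.5, 0, -0.005, 0, 0, 60, 0, 0, 0, 0, 0, 0, 60, 0, 0, 0, 0, 0, 0, 60])

```text
time_s: 18.0
position: [0.6191, -0.1335, 0.4019]
orientation: [-0.001, -0.097, 0.995, 0.001]
force: [-0.2, 0.5, -0.4]
width: 0.0597
```

```bash
python3 - <<'E'
from h import *
M=down(np.pi+YAW);k=[0.6206,-0.1329,0.342];rel(k,M);rel(P([-.0655,-.085,.342]),M)
w=cam("wrist","w11.png");print(proj(w,k))
E
```

```text
t_s 18.00 pos [ 0.6191 -0.1335  0.4019] shift mm [-1.7  0.1 59.9] |t| 59.9 rot [ 0.0028 -0.0027 -0.0028] F [-0.2  0.5 -0.4] w 0.0597
t_s 18.00 pos [ 0.6191 -0.1335  0.4019] shift mm [-1.9  0.6 59.9] |t| 59.9 rot [ 0.0028 -0.0027 -0.0028] F [-0.2  0.5 -0.4] w 0.0597
[315.04846141 258.8065317 ]
```

View pics/w11.png

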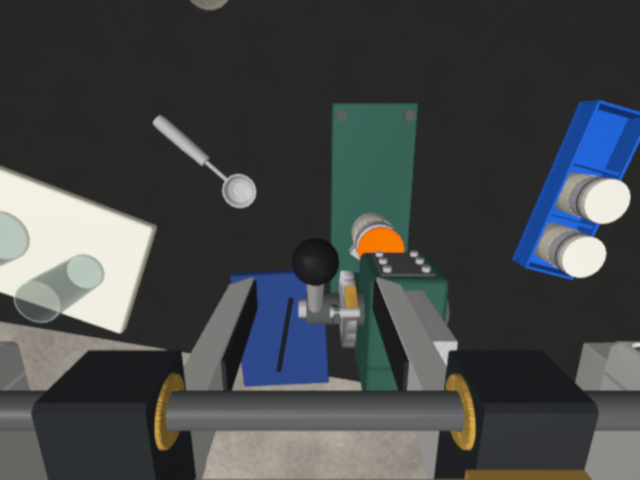

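Emit:
play_rows(motion=[-1, 0.3, 20, 0, 0, 0, 60, -0.8, 0, 20, 0, 0, 0, 60, 0, 0, 20, 0, 0, 0, 60, 0, 0, 12, 0, 0, 0, 60, 0, 0, 7, 0, 0, 0, 60, 0, 0, 0, 0, 0, 0, 25, 0, 0, 0, 0, 0, 0, 25, 0, 0, 0, 0, 0, 0, 25, 0, 0, 0, 0, 0, 0, 25, 0, 0, 0, 0, 0, 0, 25, 0, 0, 0, 0, 0, 0, 25, 0, 0, 0, 0, 0, 0, 25], squeeze=30)

```text
time_s: 19.05
position: [0.6204, -0.1327, 0.3246]
orientation: [-0.001, -0.097, 0.995, -0.0]
force: [-0.7, -2.6, 3.6]
width: 0.0306
```

```bash
python3 - <<'E'
from h import *
a,A,s=pose();g=RP.T@(a-A[:,2]*.0188-O);print("grasp press",g,s["force"],s["width"])
print("q at grasp",.960-np.arctan2(g[2]-.226,.028-g[0]),np.hypot(g[2]-.226,.028-g[0]))
q0=.960-np.arctan2(g[2]-.226,.028-g[0])
qs=np.linspace(q0,1.18,13)
pp=np.c_[.028-.15*np.cos(.96-qs),.226+.15*np.sin(.96-qs)]
d=np.diff(np.vstack([[g[0],g[2]],pp[1:]]),axis=0)*1000
print("rows x,z",[( round(-a,1),round(-b,1)) for a,b in d])
E
```

```text
grasp press [-0.0657787  -0.08522687  0.34337377] [-0.69862958 -2.62496278  3.60262   ] 0.03057124715489932
q at grasp 0.06331926002356458 0.15023663811334423
rows x,z [(np.float64(10.3), np.float64(9.4)), (np.float64(9.6), np.float64(10.1)), (np.float64(8.6), np.float64(11.0)), (np.float64(7.5), np.float64(11.7)), (np.float64(6.4), np.float64(12.4)), (np.float64(5.2), np.float64(12.9)), (np.float64(4.0), np.float64(13.4)), (np.float64(2.8), np.float64(13.7)), (np.float64(1.5), np.float64(13.9)), (np.float64(0.2), np.float64(14.0)), (np.float64(-1.1), np.float64(13.9)), (np.float64(-2.4), np.float64(13.7))]
```

Emit:
play_rows(motion=[10.3, 0, 9.4, 0, 0, 0, 25, 9.6, 0, 10.1, 0, 0, 0, 25, 8.6, 0, 11, 0, 0, 0, 25, 7.5, 0, 11.7, 0, 0, 0, 25, 6.4, 0, 12.4, 0, 0, 0, 25, 5.2, 0, 12.9, 0, 0, 0, 25])

```text
time_s: 19.55
position: [0.5734, -0.142, 0.2571]
orientation: [-0.001, -0.098, 0.995, -0.0]
force: [0.0, -2.5, 3.1]
width: 0.0306
```

```bash
cat >> h.py <<'E'
def lev():
    a,A,s=pose();g=RP.T@(a-A[:,2]*.0188-O);q=.960-np.arctan2(g[2]-.226,.028-g[0])
    print("t %.2f"%s["time_s"],"grasp",g.round(4),"F",s["force"].round(1),"w",round(s["width"],4),"q %.3f r %.4f"%(q,np.hypot(g[2]-.226,.028-g[0])))
    return g,q
def plan(g,q1,n):
    q=.960-np.arctan2(g[2]-.226,.028-g[0]);qs=np.linspace(q,q1,n+1)
    pp=np.c_[.028-.15*np.cos(.96-qs),.226+.15*np.sin(.96-qs)]
    d=np.diff(np.vstack([[g[0],g[2]],pp[1:]]),axis=0)*1000
    print("dq/row %.3f"%((q1-q)/n),[( float(round(-a,1)),float(round(-b,1))) for a,b in d])
E
python3 - <<'E'
from h import *
g,q=lev();plan(g,1.18,6)
E
```

```text
t 19.55 grasp [-0.1138 -0.0851  0.2759] F [ 0.  -2.5  3.1] w 0.0306 q 0.621 r 0.1503
dq/row 0.093 [(3.7, 13.5), (2.8, 13.7), (1.5, 13.9), (0.2, 14.0), (-1.1, 13.9), (-2.4, 13.8)]
```

Tracks the arc well. Finish the downswing, then return.

Emit:
play_rows(motion=[3.8, 0, 13.4, 0, 0, 0, 25, 2.8, 0, 13.7, 0, 0, 0, 25, 1.5, 0, 13.9, 0, 0, 0, 25, 0.2, 0, 14, 0, 0, 0, 25, -1.1, 0, 13.9, 0, 0, 0, 25, -2.3, 0, 13.2, 0, 0, 0, 25])

```text
time_s: 20.05
position: [0.5681, -0.143, 0.1743]
orientation: [-0.002, -0.098, 0.995, -0.0]
force: [-1.2, -3.5, 3.2]
width: 0.0307
```

```bash
python3 - <<'E'
from h import *
g,q=lev();plan(g,.02,12)
c=cam("side","s12.png");cv2.imwrite("pics/s12c.png",cv2.resize(c["pixels"][130:370,200:440,::-1],(720,600)))
E
```

```text
t 20.05 grasp [-0.1192 -0.0851  0.1931] F [-1.2 -3.5  3.2] w 0.0307 q 1.180 r 0.1508
dq/row -0.097 [(1.7, -14.5), (1.1, -14.5), (-0.3, -14.5), (-1.7, -14.4), (-3.1, -14.2), (-4.4, -13.8), (-5.8, -13.3), (-7.0, -12.7), (-8.2, -11.9), (-9.3, -11.1), (-10.3, -10.2), (-11.3, -9.1)]
```

View pics/s12c.png

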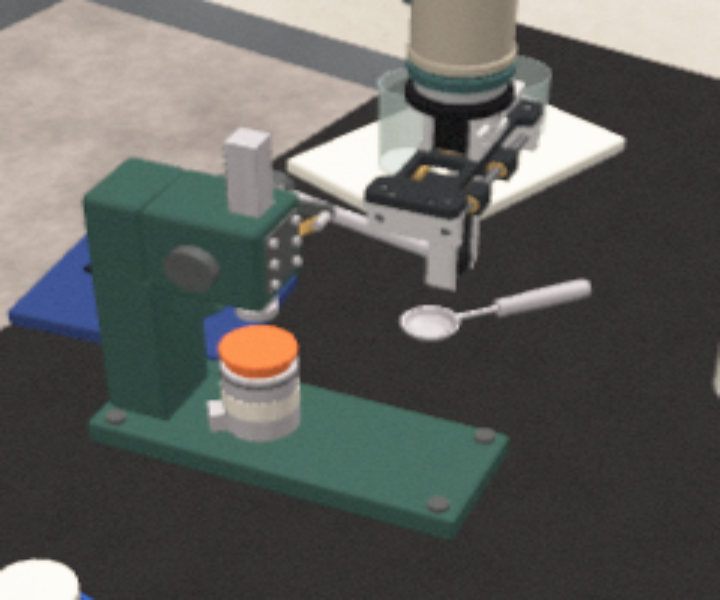

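Emit:
play_rows(motion=[1.7, 0, -14.4, 0, 0, 0, 25, 1.1, 0, -14.4, 0, 0, 0, 25, -0.3, 0, -14.4, 0, 0, 0, 25, -1.7, 0, -14.3, 0, 0, 0, 25, -3.1, 0, -14.1, 0, 0, 0, 25, -4.4, 0, -13.7, 0, 0, 0, 25, -5.8, 0, -13.2, 0, 0, 0, 25, -7, 0, -12.6, 0, 0, 0, 25, -8.2, 0, -11.8, 0, 0, 0, 25, -9.3, 0, -11, 0, 0, 0, 25, -10.2, 0, -10.1, 0, 0, 0, 25, -11, 0, -9, 0, 0, 0, 25, 0, 0, 0, 0, 0, 0, 25])

```text
time_s: 21.18
position: [0.6266, -0.1314, 0.3274]
orientation: [-0.002, -0.098, 0.995, 0.0]
force: [-0.5, -2.4, 2.3]
width: 0.0305
```

```bash
python3 - <<'E'
from h import *
g,q=lev();plan(g,1.18,12)
E
```

```text
t 21.18 grasp [-0.0595 -0.0852  0.3462] F [-0.5 -2.4  2.3] w 0.0305 q 0.018 r 0.1486
dq/row 0.097 [(12.1, 8.0), (10.4, 10.1), (9.3, 11.1), (8.2, 12.0), (7.0, 12.7), (5.8, 13.3), (4.5, 13.8), (3.1, 14.2), (1.7, 14.4), (0.3, 14.5), (-1.1, 14.5), (-2.5, 14.3)]
```

Second swing down, then up.

Emit:
play_rows(motion=[12, 0, 8, 0, 0, 0, 25, 10.4, 0, 10.1, 0, 0, 0, 25, 9.3, 0, 11.1, 0, 0, 0, 25, 8.2, 0, 12, 0, 0, 0, 25, 7, 0, 12.7, 0, 0, 0, 25, 5.8, 0, 13.3, 0, 0, 0, 25, 4.5, 0, 13.8, 0, 0, 0, 25, 3.1, 0, 14.2, 0, 0, 0, 25, 1.7, 0, 14.4, 0, 0, 0, 25, 0.3, 0, 14.5, 0, 0, 0, 25, -1.1, 0, 14.5, 0, 0, 0, 25, -2.3, 0, 14, 0, 0, 0, 25, 0, 0, 0, 0, 0, 0, 25])

```text
time_s: 22.27
position: [0.5681, -0.143, 0.1727]
orientation: [-0.001, -0.098, 0.995, -0.0]
force: [2.3, -5.0, -3.3]
width: 0.0307
```

```bash
python3 - <<'E'
from h import *
g,q=lev();plan(g,.03,12)
c=cam("side","s13.png");cv2.imwrite("pics/s13c.png",cv2.resize(c["pixels"][150:310,230:390,::-1],(600,600)))
E
```

```text
t 22.27 grasp [-0.1192 -0.0851  0.1915] F [ 2.3 -5.  -3.3] w 0.0307 q 1.190 r 0.1512
dq/row -0.097 [(1.5, -14.5), (1.2, -14.4), (-0.2, -14.5), (-1.6, -14.4), (-2.9, -14.2), (-4.3, -13.8), (-5.6, -13.4), (-6.9, -12.8), (-8.1, -12.0), (-9.2, -11.2), (-10.2, -10.3), (-11.2, -9.2)]
```

View pics/s13c.png

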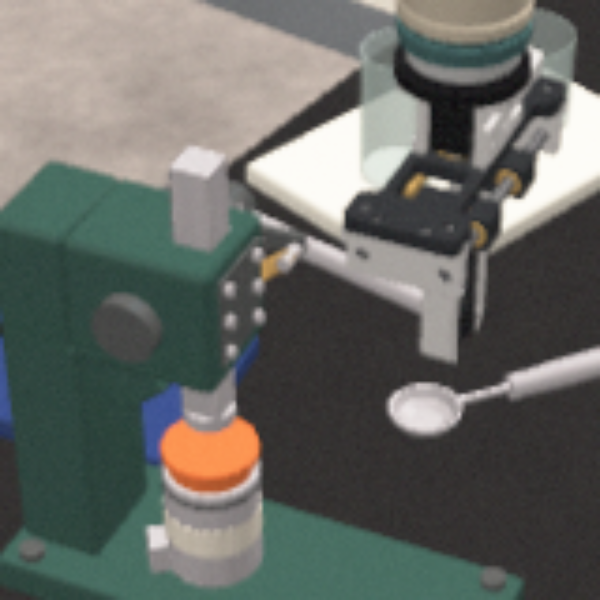

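Emit:
play_rows(motion=[1.5, 0, -14.4, 0, 0, 0, 25, 1.2, 0, -14.4, 0, 0, 0, 25, -0.2, 0, -14.4, 0, 0, 0, 25, -1.6, 0, -14.3, 0, 0, 0, 25, -2.9, 0, -14.1, 0, 0, 0, 25, -4.3, 0, -13.7, 0, 0, 0, 25, -5.6, 0, -13.3, 0, 0, 0, 25, -6.9, 0, -12.7, 0, 0, 0, 25, -8.1, 0, -12, 0, 0, 0, 25, -9.2, 0, -11.1, 0, 0, 0, 25, -10.1, 0, -10.2, 0, 0, 0, 25, -11, 0, -9.1, 0, 0, 0, 25, 0, 0, 0, 0, 0, 0, 25])

```text
time_s: 23.4
position: [0.6249, -0.1317, 0.3284]
orientation: [-0.002, -0.098, 0.995, 0.0]
force: [-0.6, -4.1, 2.7]
width: 0.0309
```

```bash
python3 - <<'E'
from h import *
g,q=lev();plan(g,1.18,14)
E
```

```text
t 23.40 grasp [-0.0612 -0.0852  0.3472] F [-0.6 -4.1  2.7] w 0.0309 q 0.024 r 0.1504
dq/row 0.083 [(9.4, 8.1), (9.0, 8.5), (8.3, 9.2), (7.5, 9.9), (6.6, 10.5), (5.7, 11.0), (4.8, 11.4), (3.9, 11.8), (2.9, 12.0), (1.9, 12.2), (0.9, 12.4), (-0.2, 12.4), (-1.2, 12.3), (-2.2, 12.2)]
```

Emit:
play_rows(motion=[9.4, 0, 8.1, 0, 0, 0, 25, 9, 0, 8.5, 0, 0, 0, 25, 8.3, 0, 9.2, 0, 0, 0, 25, 7.5, 0, 9.9, 0, 0, 0, 25, 6.6, 0, 10.5, 0, 0, 0, 25, 5.7, 0, 11, 0, 0, 0, 25, 4.8, 0, 11.4, 0, 0, 0, 25, 3.9, 0, 11.8, 0, 0, 0, 25, 2.9, 0, 12, 0, 0, 0, 25], squeeze=40)

```text
time_s: 24.15
position: [0.5673, -0.1432, 0.2367]
orientation: [0.0, -0.098, 0.995, -0.001]
force: [0.8, -4.5, 2.8]
width: 0.0305
```

Emit:
play_rows(motion=[1.9, 0, 12.2, 0, 0, 0, 25, 0.9, 0, 12.4, 0, 0, 0, 25])

```text
time_s: 24.32
position: [0.5643, -0.1438, 0.212]
orientation: [0.0, -0.098, 0.995, -0.001]
force: [0.9, -4.6, 4.1]
width: 0.0308
```

Emit:
play_rows(motion=[-0.2, 0, 12.4, 0, 0, 0, 25])

```text
time_s: 24.4
position: [0.5644, -0.1438, 0.1995]
orientation: [-0.0, -0.098, 0.995, -0.001]
force: [0.3, -3.7, 3.3]
width: 0.0304
```

Emit:
play_rows(motion=[-1.2, 0, 12.2, 0, 0, 0, 25, -1.8, 0, 10, 0, 0, 0, 25])

```text
time_s: 24.57
position: [0.5671, -0.1432, 0.1768]
orientation: [-0.001, -0.098, 0.995, -0.001]
force: [0.3, -5.3, 3.2]
width: 0.0303
```

```bash
python3 - <<'E'
from h import *
g,q=lev();plan(g,.03,12)
c=cam("side","s14.png");cv2.imwrite("pics/s14c.png",cv2.resize(c["pixels"][150:310,230:390,::-1],(600,600)))
E
```

```text
t 24.57 grasp [-0.1202 -0.0851  0.1956] F [ 0.3 -5.3  3.2] w 0.0303 q 1.162 r 0.1513
dq/row -0.094 [(0.9, -14.2), (0.9, -14.1), (-0.5, -14.1), (-1.8, -14.0), (-3.1, -13.8), (-4.4, -13.4), (-5.7, -13.0), (-6.8, -12.4), (-8.0, -11.7), (-9.1, -10.9), (-10.0, -10.0), (-10.9, -9.0)]
```

View pics/s14c.png

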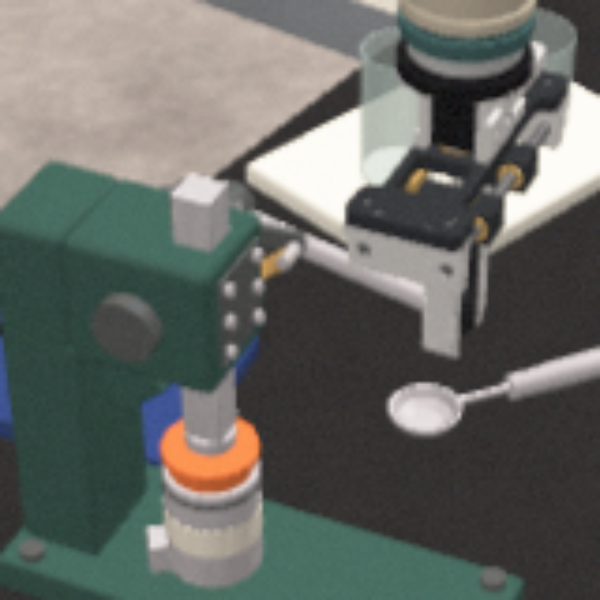

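Emit:
play_rows(motion=[0.9, 0, -14.2, 0, 0, 0, 25, 0.9, 0, -14.1, 0, 0, 0, 25, -0.5, 0, -14.1, 0, 0, 0, 25, -1.8, 0, -14, 0, 0, 0, 25, -3.1, 0, -13.8, 0, 0, 0, 25, -4.4, 0, -13.4, 0, 0, 0, 25, -5.7, 0, -13, 0, 0, 0, 25, -6.8, 0, -12.4, 0, 0, 0, 25, -8, 0, -11.7, 0, 0, 0, 25, -9.1, 0, -10.9, 0, 0, 0, 25, -10, 0, -10, 0, 0, 0, 25, -10.8, 0, -9, 0, 0, 0, 25, 0, 0, 0, 0, 0, 0, 25])

```text
time_s: 25.7
position: [0.625, -0.1317, 0.3272]
orientation: [-0.002, -0.097, 0.995, 0.0]
force: [-0.8, -3.8, 2.3]
width: 0.0301
```

```bash
python3 - <<'E'
from h import *
g,q=lev();plan(g,1.18,20)
E
```

```text
t 25.70 grasp [-0.0611 -0.0852  0.346 ] F [-0.8 -3.8  2.3] w 0.0301 q 0.028 r 0.1494
dq/row 0.058 [(7.1, 4.9), (6.5, 5.7), (6.1, 6.1), (5.8, 6.4), (5.4, 6.8), (5.0, 7.1), (4.6, 7.3), (4.1, 7.6), (3.7, 7.8), (3.2, 8.0), (2.8, 8.2), (2.3, 8.3), (1.8, 8.4), (1.3, 8.5), (0.8, 8.6), (0.3, 8.6), (-0.2, 8.6), (-0.7, 8.6), (-1.2, 8.6), (-1.6, 8.5)]
```

Emit:
play_rows(motion=[7.1, 0, 4.9, 0, 0, 0, 25, 6.5, 0, 5.7, 0, 0, 0, 25, 6.1, 0, 6.1, 0, 0, 0, 25])

```text
time_s: 25.95
position: [0.6076, -0.1352, 0.3107]
orientation: [0.002, -0.098, 0.995, -0.0]
force: [5.7, -3.6, 2.6]
width: 0.0303
```

Emit:
play_rows(motion=[5.8, 0, 6.4, 0, 0, 0, 25, 5.4, 0, 6.8, 0, 0, 0, 25])

```text
time_s: 26.12
position: [0.5971, -0.1373, 0.2985]
orientation: [0.003, -0.098, 0.995, -0.0]
force: [5.2, -2.3, 9.8]
width: 0.0304
```

Emit:
play_rows(motion=[5, 0, 7.1, 0, 0, 0, 25])

```text
time_s: 26.2
position: [0.5926, -0.1381, 0.2924]
orientation: [0.004, -0.098, 0.995, -0.001]
force: [4.4, -3.4, 9.2]
width: 0.0305
```

```bash
python3 - <<'E'
from h import *
g,q=lev()
E
```

```text
t 26.20 grasp [-0.0944 -0.0851  0.3112] F [ 4.4 -3.4  9.2] w 0.0305 q 0.352 r 0.1491
```

Emit:
play_rows(motion=[4.6, 0, 7.3, 0, 0, 0, 25])

```text
time_s: 26.28
position: [0.588, -0.1391, 0.2855]
orientation: [0.004, -0.098, 0.995, -0.001]
force: [4.2, -3.1, 9.9]
width: 0.0308
```

Emit:
play_rows(motion=[4.1, 0, 7.6, 0, 0, 0, 25])

```text
time_s: 26.37
position: [0.5837, -0.1399, 0.2781]
orientation: [0.004, -0.098, 0.995, -0.001]
force: [2.6, -3.6, 9.0]
width: 0.0304
```

Emit:
play_rows(motion=[2.2, 0, 4.4, 0, 0, 0, 25])

```text
time_s: 26.45
position: [0.581, -0.1405, 0.2731]
orientation: [0.003, -0.098, 0.995, -0.001]
force: [3.3, -2.4, 9.7]
width: 0.0305
```

```bash
python3 - <<'E'
from h import *
g,q=lev()
c=cam("side","s15.png");cv2.imwrite("pics/s15c.png",cv2.resize(c["pixels"][230:310,240:320,::-1],(600,600),interpolation=cv2.INTER_CUBIC))
E
```

```text
t 26.45 grasp [-0.1061 -0.0851  0.2919] F [ 3.3 -2.4  9.7] w 0.0305 q 0.503 r 0.1495
```

View pics/s15c.png

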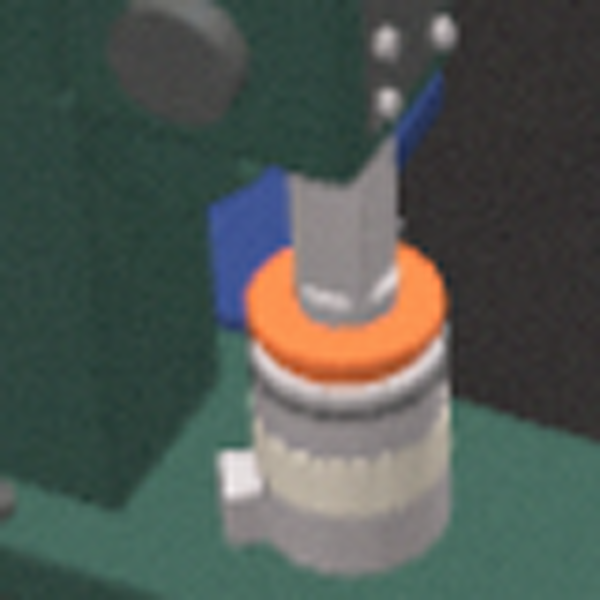

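Emit:
play_rows(motion=[2.4, 0, 5, 0, 0, 0, 25])

```text
time_s: 26.58
position: [0.579, -0.1409, 0.2689]
orientation: [0.003, -0.098, 0.995, -0.001]
force: [2.4, -2.7, 9.9]
width: 0.0306
```

Emit:
play_rows(motion=[2.2, 0, 5.1, 0, 0, 0, 25])

```text
time_s: 26.67
position: [0.5768, -0.1413, 0.2637]
orientation: [0.003, -0.098, 0.995, -0.001]
force: [2.5, -2.4, 10.1]
width: 0.0305
```

Emit:
play_rows(motion=[2, 0, 5.2, 0, 0, 0, 25])

```text
time_s: 26.75
position: [0.5746, -0.1417, 0.2584]
orientation: [0.003, -0.098, 0.995, -0.001]
force: [1.8, -3.6, 9.2]
width: 0.0306
```

```bash
python3 - <<'E'
from h import *
g,q=lev();plan(g,q+.4,10)
E
```

```text
t 26.75 grasp [-0.1126 -0.0851  0.2772] F [ 1.8 -3.6  9.2] w 0.0306 q 0.611 r 0.1497
dq/row 0.040 [(2.2, 5.6), (1.7, 5.8), (1.5, 5.8), (1.2, 5.9), (1.0, 5.9), (0.8, 5.9), (0.5, 6.0), (0.3, 6.0), (0.1, 6.0), (-0.2, 6.0)]
```

Emit:
play_rows(motion=[2.1, 0, 5.6, 0, 0, 0, 25])

```text
time_s: 26.83
position: [0.5727, -0.1421, 0.2528]
orientation: [0.003, -0.098, 0.995, -0.001]
force: [2.6, -3.6, 9.6]
width: 0.0305
```

Emit:
play_rows(motion=[1.7, 0, 5.8, 0, 0, 0, 25])

```text
time_s: 26.92
position: [0.5708, -0.1425, 0.247]
orientation: [0.003, -0.098, 0.995, -0.001]
force: [1.4, -3.1, 9.4]
width: 0.0306
```

Emit:
play_rows(motion=[1, 0, 3.8, 0, 0, 0, 25])

```text
time_s: 27.0
position: [0.5696, -0.1427, 0.2428]
orientation: [0.002, -0.098, 0.995, -0.001]
force: [2.2, -3.1, 9.5]
width: 0.0302
```

```bash
python3 - <<'E'
from h import *
g,q=lev();plan(g,q+.3,10)
E
```

```text
t 27.00 grasp [-0.1177 -0.0851  0.2616] F [ 2.2 -3.1  9.5] w 0.0302 q 0.721 r 0.1500
dq/row 0.030 [(1.0, 4.4), (0.9, 4.4), (0.7, 4.4), (0.6, 4.5), (0.5, 4.5), (0.3, 4.5), (0.2, 4.5), (0.1, 4.5), (-0.1, 4.5), (-0.2, 4.5)]
```

Emit:
play_rows(motion=[1, 0, 4.4, 0, 0, 0, 25])

```text
time_s: 27.08
position: [0.5686, -0.1429, 0.2387]
orientation: [0.002, -0.098, 0.995, -0.001]
force: [1.4, -2.6, 10.3]
width: 0.0305
```

Emit:
play_rows(motion=[0.8, 0, 4.4, 0, 0, 0, 25])

```text
time_s: 27.17
position: [0.5676, -0.1431, 0.2342]
orientation: [0.002, -0.098, 0.995, -0.001]
force: [0.6, -4.1, 9.0]
width: 0.0303
```

Emit:
play_rows(motion=[0.7, 0, 4.4, 0, 0, 0, 25])

```text
time_s: 27.25
position: [0.5668, -0.1433, 0.2298]
orientation: [0.002, -0.098, 0.995, -0.001]
force: [0.7, -3.0, 9.7]
width: 0.0305
```

```bash
python3 - <<'E'
from h import *
g,q=lev()
c=cam("side","s16.png");cv2.imwrite("pics/s16c.png",cv2.resize(c["pixels"][230:310,240:320,::-1],(600,600),interpolation=cv2.INTER_CUBIC))
E
```

```text
t 27.25 grasp [-0.1206 -0.0851  0.2486] F [ 0.7 -3.   9.7] w 0.0305 q 0.809 r 0.1503
```

View pics/s16c.png

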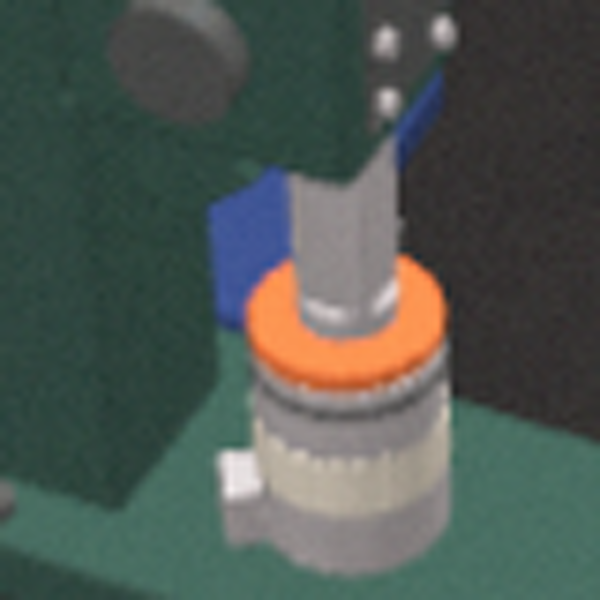

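Emit:
play_rows(motion=[0.5, 0, 4.4, 0, 0, 0, 25])

```text
time_s: 27.38
position: [0.5662, -0.1434, 0.2257]
orientation: [0.002, -0.098, 0.995, -0.001]
force: [-0.2, -3.6, 11.4]
width: 0.0306
```

Emit:
play_rows(motion=[0.4, 0, 4, 0, 0, 0, 25])

```text
time_s: 27.47
position: [0.5657, -0.1435, 0.2218]
orientation: [0.002, -0.098, 0.995, -0.001]
force: [-0.5, -3.5, 14.1]
width: 0.0305
```

Emit:
play_rows(motion=[0.2, 0, 4, 0, 0, 0, 25])

```text
time_s: 27.55
position: [0.5654, -0.1436, 0.2183]
orientation: [0.002, -0.098, 0.995, -0.001]
force: [-2.0, -3.9, 18.0]
width: 0.0304
```

Emit:
play_rows(motion=[0.1, 0, 3, 0, 0, 0, 25])

```text
time_s: 27.63
position: [0.5652, -0.1436, 0.2157]
orientation: [0.002, -0.098, 0.995, -0.001]
force: [-3.1, -3.1, 17.5]
width: 0.0304
```

```bash
python3 - <<'E'
from h import *
g,q=lev()
c=cam("side","s17.png");cv2.imwrite("pics/s17c.png",cv2.resize(c["pixels"][230:310,240:320,::-1],(600,600),interpolation=cv2.INTER_CUBIC))
E
```

```text
t 27.63 grasp [-0.1222 -0.085   0.2345] F [-3.1 -3.1 17.5] w 0.0304 q 0.904 r 0.1504
```

View pics/s17c.png

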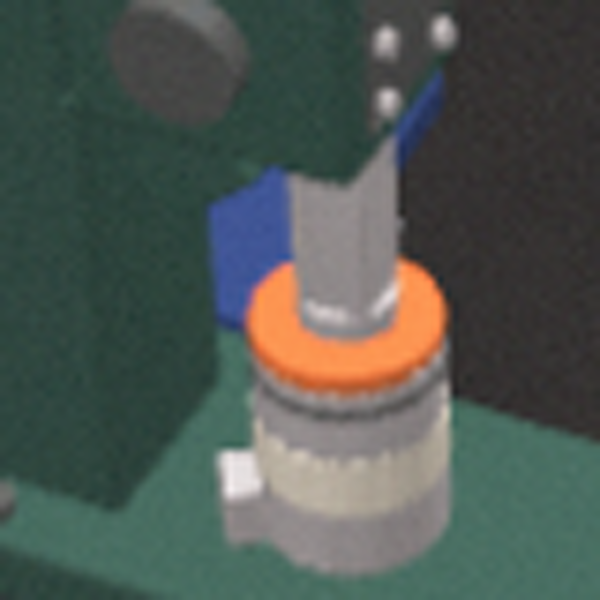

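```bash
python3 - <<'E'
from h import *
def bottom(f,c0=None):
    im=cv2.imread("pics/"+f)
    P_=im.astype(int);b,g,r=P_[...,0],P_[...,1],P_[...,2]
    out=[]
    for u in range(281,291):
        col=(r-b)[255:300,u].astype(float); th=90
        i=np.where(col>th)[0][-1]; out.append(255+i+(col[i]-th)/(col[i]-col[i+1]))
    return np.mean(out)
for f in("s10.png","s14.png","s15.png","s16.png","s17.png"): print(f,round(bottom(f),2))
c=cam("side")
th=np.linspace(0,2*np.pi,400)
for z in(.110,.102,.1005,.100):
    pts=np.array([proj(c,P([.03*np.cos(t),.03*np.sin(t),z])) for t in th])
    vv=[pts[(abs(pts[:,0]-u)<.6)][:,1].max() for u in range(281,291)]
    print(z,np.mean(vv).round(2))
im=cv2.imread("pics/s17.png");print(im[272:292,286])
E
```

```text
s10.png 280.52
s14.png 280.5
s15.png 280.48
s16.png 281.45
s17.png 281.69
0.11 278.88
0.102 281.55
0.1005 282.04
0.1 282.2
[[162 161 168]
 [145 146 151]
 [134 132 138]
 [108 137 194]
 [ 87 146 247]
 [ 82 148 252]
 [ 80 149 252]
 [ 83 149 253]
 [ 65 119 231]
 [ 49  91 184]
 [ 78 106 167]
 [125 131 151]
 [118 116 122]
 [ 84  84  85]
 [118 118 125]
 [136 134 142]
 [136 136 143]
 [139 137 142]
 [133 132 139]
 [147 153 160]]
```

```bash
python3 - <<'E'
from h import *
for f in("s10.png","s13.png","s14.png","s15.png","s16.png","s17.png"):
    im=cv2.imread("pics/"+f).astype(int);d=im[...,2]-im[...,0]
    def edge(u,lo,hi,first):
        col=d[lo:hi,u].astype(float);th=90;i=np.where(col>th)[0]
        if first: i=i[0];return lo+i-(col[i]-th)/(col[i]-col[i-1])
        i=i[-1];return lo+i+(col[i]-th)/(col[i]-col[i+1])
    print(f,"top",[round(edge(u,250,300,True),1) for u in(275,276,277,294,295,296)],"bot",[round(edge(u,250,300,False),1) for u in(275,277,280,286,292,295)])
    print("  col286 gray",im[276:296,286].mean(axis=1).round().astype(int).tolist())
c=cam("side")
for z0 in(.118,.115,.108):
    th=np.linspace(0,2*np.pi,2000);pts=np.array([proj(c,P([.03*np.cos(t),.03*np.sin(t),z0])) for t in th])
    print(z0,[pts[abs(pts[:,0]-u)<.3][:,1].min().round(1) for u in(275,276,277,294,295,296)])
E
```

```text
s10.png top [np.float64(263.5), np.float64(262.8), np.float64(262.2), np.float64(261.1), np.float64(261.7), np.float64(262.4)] bot [np.float64(276.1), np.float64(278.4), np.float64(279.8), np.float64(280.6), np.float64(279.3), np.float64(277.2)]
  col286 gray [164, 138, 111, 107, 110, 179, 198, 165, 124, 90, 123, 142, 144, 142, 142, 158, 168, 174, 171, 171]
s13.png top [np.float64(263.5), np.float64(262.8), np.float64(262.2), np.float64(261.1), np.float64(261.7), np.float64(262.4)] bot [np.float64(276.1), np.float64(278.4), np.float64(279.7), np.float64(280.6), np.float64(279.3), np.float64(277.2)]
  col286 gray [160, 136, 103, 104, 105, 171, 195, 161, 121, 86, 119, 139, 142, 137, 140, 150, 166, 166, 171, 167]
s14.png top [np.float64(263.6), np.float64(262.8), np.float64(262.2), np.float64(261.1), np.float64(261.7), np.float64(262.4)] bot [np.float64(276.1), np.float64(278.4), np.float64(279.7), np.float64(280.6), np.float64(279.2), np.float64(277.2)]
  col286 gray [160, 134, 103, 103, 107, 172, 192, 162, 121, 82, 120, 139, 140, 140, 137, 152, 165, 168, 166, 166]
s15.png top [np.floa
[... 722 characters left out ...]
4(266.8), np.float64(265.9), np.float64(265.3), np.float64(264.4), np.float64(264.7), np.float64(265.4)] bot [np.float64(278.5), np.float64(280.2), np.float64(281.4), np.float64(282.0), np.float64(280.7), np.float64(278.8)]
  col286 gray [160, 161, 160, 162, 138, 108, 117, 136, 119, 84, 120, 137, 138, 139, 135, 153, 166, 168, 167, 166]
0.118 [np.float64(262.7), np.float64(261.9), np.float64(261.2), np.float64(260.4), np.float64(260.9), np.float64(261.5)]
0.115 [np.float64(263.7), np.float64(262.9), np.float64(262.3), np.float64(261.4), np.float64(261.9), np.float64(262.5)]
0.108 [np.float64(266.2), np.float64(265.3), np.float64(264.7), np.float64(263.6), np.float64(264.1), np.float64(264.7)]
```

Emit:
play_rows(motion=[-0.2, 0, -4, 0, 0, 0, 25, -0.3, 0, -5, 0, 0, 0, 25, -0.5, 0, -5, 0, 0, 0, 25, 0, 0, 0, 0, 0, 0, 25])

```text
time_s: 28.12
position: [0.5664, -0.1434, 0.2274]
orientation: [0.001, -0.098, 0.995, -0.001]
force: [3.0, -5.0, 3.3]
width: 0.0305
```

Emit:
play_rows(motion=[0, 0, 0, 0, 0, 0, 70, 0, 0, 0, 0, 0, 0, 70, 0, 0, 0, 0, 0, 0, 70, 0, 0, 0, 0, 0, 0, 70, 0, 0, 0, 0, 0, 0, 70, 0, 0, 0, 0, 0, 0, 70, 0, 0, -10, 0, 0, 0, 70, 0, 0, -25, 0, 0, 0, 70, 0, 0, -30, 0, 0, 0, 70, 0, 0, -30, 0, 0, 0, 70, 5, 0, -30, 0, 0, 0, 70, 25, 0, -25, 0, 0, 0, 70, 25, 0, 0, 0, 0, 0, 70, 0, 0, 0, 0, 0, 0, 70])

```text
time_s: 29.28
position: [0.5085, -0.1539, 0.3799]
orientation: [-0.001, -0.097, 0.995, -0.001]
force: [0.4, 0.6, 0.7]
width: 0.0699
```

```bash
python3 - <<'E'
from h import *
g,q=lev()
c=cam("side","s18.png");cam("top","t18.png")
im=cv2.imread("pics/s18.png").astype(int);print(im[276:296,286].mean(axis=1).round().astype(int).tolist())
cv2.imwrite("pics/s18c.png",cv2.resize(c["pixels"][130:370,200:440,::-1],(720,600)))
E
```

```text
t 29.28 grasp [-0.1797 -0.0841  0.3987] F [0.4 0.6 0.7] w 0.0699 q 0.266 r 0.2702
[159, 162, 161, 163, 140, 110, 120, 136, 122, 87, 119, 141, 140, 139, 139, 152, 165, 170, 166, 167]
```

View pics/s18c.png

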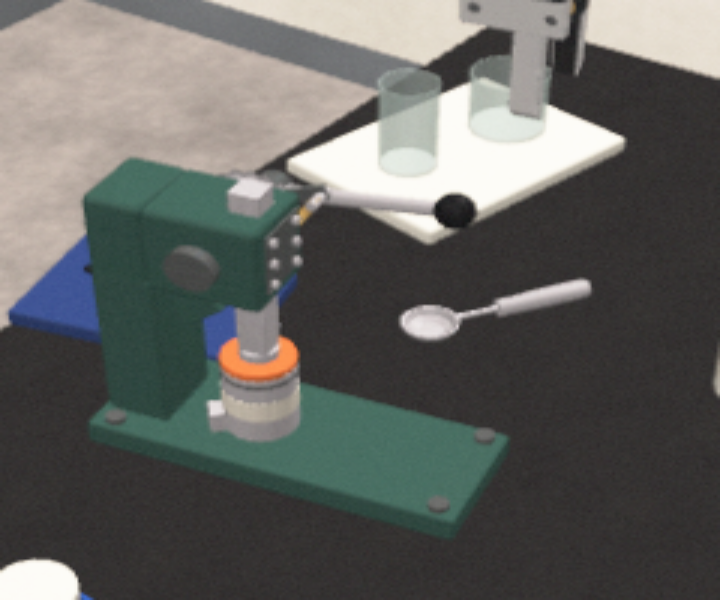

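View pics/t18.png

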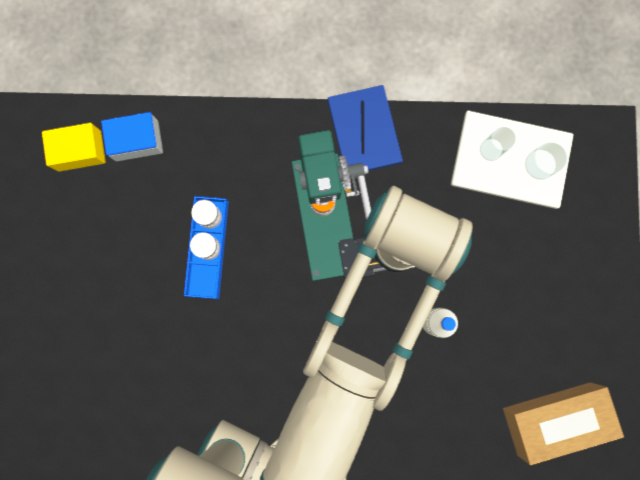

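```bash
python3 -c "
from station import close_job;print(close_job())"
```

```text
the job is handed in; nothing more can be done
None
```

The orange-lidded canister is closed. It stands in the V stop with the ram down on its lid, and I handed the job in at about 29 s of the 72 s allowed.

**What I did:** I took the canister from the near rack pocket and set it on the front of the bed. I gripped it again low with the hand tilted about 25°, slid it in, and pushed it home with the fingertips until the stop answered with about 20 N. I then swung the lever down four times. On the fourth swing the force held at about 9–10 N while the lid went in. It then rose to about 18 N over the last 0.1 rad, which matches the elastic wind-up described. I stopped there, eased the lever up slightly, let go and backed clear.

**Last checks:**
- **Lid:** in the side view its top had dropped about 9 mm, and the bright gap under its rim was gone. The rim edge lies within about 0.5 pixel (1–2 mm) of where a fully home lid should be. The view can't separate the last millimetre, so the firm lever is the stronger evidence.
- **Ram:** its foot is resting on the lid.
- **Robot:** it touches nothing; the force reading is under 1 N.
- **Other things:** the closed canisters, bottle and scoop looked unmoved.

No check failed. The lever force readings include an offset of about 3 N from gripping the knob, so the true firm force was nearer 15 N.

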